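# Padlocks to their boards

## Robot

A 6-joint arm with a two-finger parallel gripper is mounted at the origin on the work surface. World frame = base frame: x ahead of the robot, y to its left, z up, the work surface at z = 0. Lengths are in mm, angles in degrees, forces in N, time in s.
With the tool pointing down it reaches from about 350 to 800 mm from the base axis. Payload 7.3 kg.
Tool frame: the origin (TCP) lies at the very end of the fingers, on their centre line; the grasp point (between the pads) lies 19 mm behind it; z points along the fingers, y is the line along which they close (so a half turn about z gives the same grasp; the last joint's range is limited). The gripper opens to 85 mm and grips with 20 to 120 N. Pads are 22 mm wide; open, the fingers measure 114 mm over their backs; the gripper's body (76 mm by 85 mm) begins 54 mm behind the grasp point. The pads swing forward as they close: fully open they stand 13 mm farther back than shut.
Start: joints at [55.577, 19.595, 87.324, -0, 73.075, -8.365], TCP at [230.612, 471.659, 231.322] pointing down, gripper open.
Joint ranges: [-145.02, 145.02], [-44.19, 115.74], [2.07, 154.8], [-57.11, 237.11], [16.16, 152.29], [-177.93, 177.93]. Speed limits (degrees/s): [147.25, 147.25, 180, 180, 180, 180].

## Interface

Orientations are given as a 3x3 rotation matrix whose columns are the frame's x, y, z axes.
In Python, from bench import ctrl gives the robot as it stands. The module is installed in compiled form; this text tells all that it offers.
- The arm moves only by the tool move_arm, never from a script. Its argument "increments" is a list of rows, each an object of numbers: "claw": the opening, from 0 (shut) to 1 (fully open); "dx", "dy", "dz": the shift along the tool's x, y, z each as a share of 0.02 m, from -1 to 1; "wx", "wy", "wz": the turn, a rotation vector about the tool's x, y, z each as a share of 5 degrees, from -1 to 1. In form: [{"claw": .., "dx": .., "dy": .., "dz": .., "wx": .., "wy": .., "wz": ..}, ...]. A call has 1 to 10 rows; each row shifts and turns the commanded pose from where the row before left it, along the tool's axes as they then stand; what a row does not reach is not made up. A row lasts 1/10 s, in which the tool goes at most 50 mm and 8.59 degrees, less where a joint would pass 70% of its speed; a pose out of reach is approached as far as the arm can. A call with a number of a shift or a turn outside -1 to 1 is refused whole. A call with a gripper value outside its range is refused whole. The fingers move at their own pace and stop on an object; "newtons" is the grip in N (left out, the last holds). Time passes only in rows, so rows that do not move let the fingers close. It gives the time, the measured TCP pose, the force, the opening and the grip force at its end, in the units of the state.
- ctrl.get_state(): the state, without advancing time (a new reading comes with each control period).
- ctrl.get_image(name): name is "scene" or "side" or "wrist"; returns a dict with "image" (420x560x3 uint8, blue, green, red), "camera_matrix" (3x3 intrinsics, pixels), "R" (3x3) and "t" (3): a world point X has camera coordinates R X + t; the wrist camera has in their place "mount" (4x4, takes a point from camera to tool coordinates, whose origin is the TCP and whose axes are the flange's). Camera axes: x right, y down, z forward; pixel columns grow to the right and rows downward; lengths in mm; the calibration is good to about 2 mm. A picture is of the moment at which its call begins: read the wrist's pose just before it. There is no depth.
- ctrl.finish_job(): hands the job in; it is judged then, once.
The state is a dict: "clock": time; "joint_positions": joint angles; "qvel": joint speeds; "effort": joint torques, N m; "eef_pos": TCP position; "eef_rot": TCP orientation; "ft_force": force on the tool from outside, world axes, zero at the start; "torque": the same for the moment, N m; "gripper_width": opening from 0.0 (shut) to 1.0 (fully open); "grip_force": force on a finger pad.
Only numpy, scipy, OpenCV 4.12 (cv2) and the standard library are available. Lean on these libraries where they do the work, as an engineer would, in place of code of your own. Each camera call takes 0.05 s, during which the arm holds its last target. There are 200 camera calls.

## Task

First take the black padlock off the board where it was left and lay it flat in the grey tray. Then carry the three brass padlocks out of the drawer, one by one, and lay the largest on the red board, the middle one on the yellow board and the smallest on the blue board, each flat and squarely on the board's white rectangle (the shackle may point to either end of it). Leave the gate handle and the cupboard turn lying where they are in the drawer.

Things in the scene. Friction and masses are not known exactly. Their poses are not given: they have to be found in the camera images.
- large_padlock: padlock lying flat, the largest of three brass ones, steel shackle. Whole length 74 mm along its x with the shackle at the +x end; the block-shaped body is 44 mm long (x), 52 mm wide (y) and 20 mm thick, its centre at x = -15 mm; the shackle is 9 mm round bar. Weight about 300 g. Origin: middle of the whole length, on the underside; z up. It starts on the green floor (8 mm above the bench) of the drawer, whose wooden walls rise 40 mm above the bench.
- medium_padlock: padlock lying flat, the middle-sized of three brass ones, steel shackle. Whole length 58 mm along its x with the shackle at the +x end; the block-shaped body is 34 mm long (x), 40 mm wide (y) and 17 mm thick, its centre at x = -12 mm; the shackle is 7 mm round bar. Weight about 170 g. Origin: middle of the whole length, on the underside; z up. It starts on the green floor (8 mm above the bench) of the drawer, whose wooden walls rise 40 mm above the bench.
- small_padlock: padlock lying flat, the smallest of three brass ones, steel shackle. Whole length 44 mm along its x with the shackle at the +x end; the block-shaped body is 26 mm long (x), 28 mm wide (y) and 14 mm thick, its centre at x = -9 mm; the shackle is 5.6 mm round bar. Weight about 80 g. Origin: middle of the whole length, on the underside; z up. It starts on the green floor (8 mm above the bench) of the drawer, whose wooden walls rise 40 mm above the bench.
- black_padlock: padlock lying flat, black all over, as big as the middle brass one. Whole length 58 mm along its x with the shackle at the +x end; the block-shaped body is 34 mm long (x), 40 mm wide (y) and 17 mm thick, its centre at x = -12 mm; the shackle is 7 mm round bar. Weight about 160 g. Origin: middle of the whole length, on the underside; z up. It starts on one of the coloured boards.
- red_board: thin red-painted board, fixed, 100 mm (x) by 96 mm (y), 6 mm thick, with a white rectangle painted in its middle that is 82 mm along x by 60 mm along y, the outline of the largest brass padlock with 4 mm to spare all round. Origin: centre of the underside (the top, where the padlock lies, is at z = 6 mm); z up.
- yellow_board: thin yellow-painted board, fixed, 100 mm (x) by 96 mm (y), 6 mm thick, with a white rectangle painted in its middle that is 66 mm along x by 48 mm along y, the outline of the middle brass padlock with 4 mm to spare all round. Origin: centre of the underside (the top, where the padlock lies, is at z = 6 mm); z up.
- blue_board: thin blue-painted board, fixed, 100 mm (x) by 96 mm (y), 6 mm thick, with a white rectangle painted in its middle that is 52 mm along x by 36 mm along y, the outline of the smallest brass padlock with 4 mm to spare all round. Origin: centre of the underside (the top, where the padlock lies, is at z = 6 mm); z up.
- grey_tray: shallow open grey tray, fixed, outside 110 mm (x) by 120 mm (y), walls 4 mm thick and 14 mm high, floor 4 mm thick. Origin: centre of the underside; z up.
- gate_handle: grey cast aluminium gate handle lying on its two feet in the drawer, a low arch 94 mm long (x), 26 mm wide, 36 mm high. Origin: centre, underside. Stays where it is.
- cupboard_turn: small brass cupboard turn lying in the drawer, a 46 by 28 mm plate with an upright thumb piece 36 mm long along x, 29 mm high in all. Origin: centre, underside. Stays where it is.
Things that resemble listed ones, but are neither listed nor needed, are in the scene too. Leave any pink or turquoise look-alike of the large_padlock alone.

How it is judged:
By the outcome, as a careful person would: the job done as asked, in the order asked, and still so for the second after the job is handed in, with the robot touching nothing.
It also fails if it takes over 102 s, if anything falls off the work surface, if the arm or the gripper's body presses on something with over 40 N, if the wrist force passes 120 N, or if a joint passes its speed limit or range.

## Working session

There is one attempt and no reset: what is moved stays moved. The work goes in short steps, Python scripts to look and compute and a tool call to move; the robot and the scene stay as the last step left them, time stands still between calls to the robot, and variables do not carry over. Pictures are saved under pics/ and viewed, at most 14 in all, crops included, and the job is handed in when it is done.

Besides the shell and the picture viewer there is one more tool, called as name(argument=value, ...) on one line, values as JSON. move_arm: Moves the arm, as the interface text tells. Shift numbers are shares of 0.02 m and turn numbers shares of 5 degrees, none past 1 either way. Its arguments: {"type":"object","properties":{"increments":{"type":"array","items":{"type":"object","properties":{"claw":{"type":"number"},"dx":{"type":"number"},"dy":{"type":"number"},"dz":{"type":"number"},"wx":{"type":"number"},"wy":{"type":"number"},"wz":{"type":"number"}}}},"newtons":{"type":"number"}},"required":["increments"]}

```bash
mkdir -p pics
cat > h.py <<'E'
import numpy as np, cv2, json, pickle
from bench import ctrl
def grab(name,fn):
    s=ctrl.get_state(); d=ctrl.get_image(name); d['s']=s
    cv2.imwrite(f'pics/{fn}.png',d['image']); pickle.dump(d,open(f'pics/{fn}.pkl','wb')); return d
def load(fn): return pickle.load(open(f'pics/{fn}.pkl','rb'))
def cam(d):
    if 'mount' in d:
        M=np.array(d['mount']);Rt=np.array(d['s']['eef_rot']);p=np.array(d['s']['eef_pos'])
        R=Rt@M[:3,:3]; return R, Rt@M[:3,3]+p
    R=np.array(d['R']);t=np.array(d['t']); return R.T,-R.T@t
def ray(d,uv,z):
    R,c=cam(d);K=np.array(d['camera_matrix']);uv=np.atleast_2d(np.array(uv,float))
    r=(R@np.linalg.inv(K)@np.c_[uv,np.ones(len(uv))].T).T
    return c+r*((z-c[2])/r[:,2])[:,None]
def proj(d,X):
    R,c=cam(d);K=np.array(d['camera_matrix']);q=(R.T@(np.atleast_2d(X)-c).T);q=K@q;return (q[:2]/q[2]).T
E
python3 - <<'E'
from h import *
for n in('scene','side','wrist'):
    d=grab(n,n+'0'); R,c=cam(d); print(n,c.round(0),R[:,2].round(2))
s=d['s'];print(s['clock'],np.round(s['eef_rot'],3),s['gripper_width'],s['ft_force']); print(np.round(d['mount'],3))
E
```

```text
scene [1127.    3.  755.] [-0.64 -0.03 -0.77]
side [ 156. -586.  507.] [ 0.43  0.69 -0.58]
wrist [167. 501. 373.] [ 0.25 -0.12 -0.96]
0.1 [[-0.898  0.439 -0.001]
 [ 0.439  0.898 -0.001]
 [ 0.    -0.001 -1.   ]] 0.997713684244095 [-0.23622752 -0.34989102  0.20617532]
[[ 1.00000e-03 -9.61000e-01 -2.75000e-01  6.98330e+01]
 [ 1.00000e+00  1.00000e-03  0.00000e+00 -1.08200e+00]
 [ 0.00000e+00 -2.75000e-01  9.61000e-01 -1.42718e+02]
 [ 0.00000e+00  0.00000e+00  0.00000e+00  1.00000e+00]]
```

View pics/scene0.png

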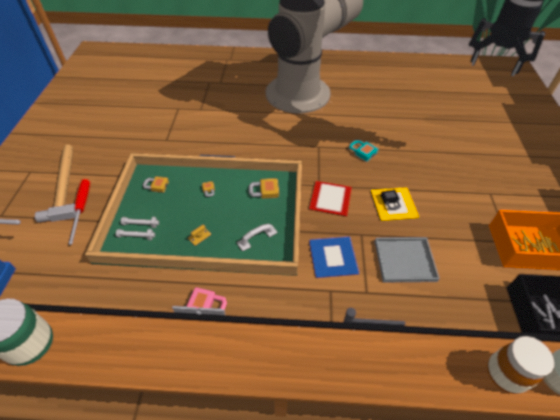

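View pics/side0.png

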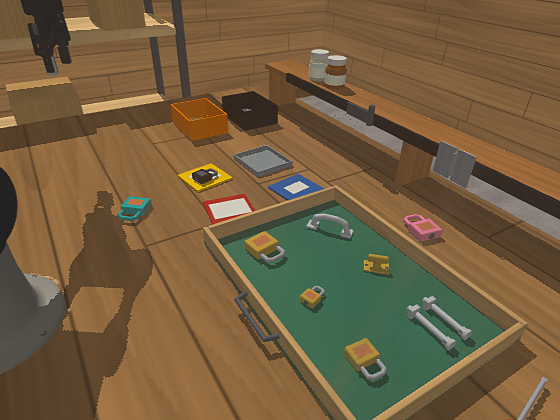

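The scene view shows the yellow board with the black padlock at (393,203), the red board at (330,198), the blue board at (334,257) and the tray at (405,260). In the drawer, the large padlock is at (264,188), the small at (208,188) and the medium at (157,184). The pink and turquoise look-alikes lie outside the drawer.

```bash
cat >> h.py <<'E'
def rect(d,mask,z,near=None,minA=30):
    cs,_=cv2.findContours(mask.astype(np.uint8),cv2.RETR_EXTERNAL,cv2.CHAIN_APPROX_NONE)
    out=[]
    for c in cs:
        if cv2.contourArea(c)<minA: continue
        P=ray(d,c[:,0,:],z)[:,:2].astype(np.float32)
        (cx,cy),(w,h),a=cv2.minAreaRect(P)
        if w<h: w,h,a=h,w,a+90
        out.append((c[:,0,:].mean(0).round(0),np.round([cx,cy,w,h,(a+90)%180-90],1)))
    return out
def masks(im):
    H,S,V=[x.astype(int) for x in cv2.split(cv2.cvtColor(im,cv2.COLOR_BGR2HSV))]
    return dict(red=((H<8)|(H>172))&(S>150)&(V>90), yellow=(H>22)&(H<32)&(S>170)&(V>130), blue=(H>100)&(H<125)&(S>140)&(V>60),
      white=(S<40)&(V>170), brass=(H>8)&(H<26)&(S>150)&(V>140), black=(V<60), green=(H>60)&(H<90)&(S>80), grey=(S<60)&(V>90)&(V<170))
E
python3 - <<'E'
from h import *
for n in('scene0','side0'):
    d=load(n);m=masks(d['image'])
    for k,z,A in(('red',6,100),('yellow',6,100),('blue',6,100),('white',6,100),('brass',25,40),('black',20,60),('green',8,5000),('grey',10,300)):
        for r in rect(d,m[k],z,minA=A):
            if 250<r[1][0]<900 and abs(r[1][1])<520: print(n,k,r[0],r[1])
E
python3 -c "
import cv2,numpy as np
a=cv2.imread('pics/scene0.png')[130:290,90:450];cv2.imwrite('pics/c0.png',cv2.resize(a,None,fx=2.2,fy=2.2,interpolation=2))"
```

```text
scene0 red [331. 198.] [460.8  96.9 102.7  96.2 -10.1]
scene0 yellow [398. 207.] [468.9 258.1  97.9  91.1   9. ]
scene0 blue [333. 257.] [637.8  98.4  96.1  92.3   8.9]
scene0 white [533. 356.] [838.5 472.   72.3  69.3  32.8]
scene0 white [333. 255.] [635.7  99.7  52.5  37.2   7.9]
scene0 white [331. 197.] [459.1  97.7  73.9  54.7  -9.5]
scene0 brass [552. 345.] [826.4 505.1  27.7  17.  -86.6]
scene0 brass [293. 365.] [881.6 -17.2 995.5 129.2  89.9]
scene0 brass [200. 300.] [ 771.6 -177.    24.8   15.8  -10.3]
scene0 brass [410. 310.] [769.7 249.7 316.3  60.9  89.8]
scene0 brass [171. 296.] [ 768.7 -248.1  665.7   61.4   89.9]
scene0 brass [199. 235.] [ 610.2 -210.4   46.9   35.5  -43.4]
scene0 brass [192. 261.] [ 661.2 -259.3  838.3  141.2   89.8]
scene0 brass [466. 258.] [605.5 404.6 534.4 234.3 -69.6]
scene0 brass [208. 186.] [ 458.3 -215.7   28.3   25.3   10.5]
scene0 brass [269. 187.] [449.8 -59.3  52.9  43.1   5.1]
scene0 brass [159. 183.] [ 455.4 -341.    40.7   39.5  -11.2]
scene0 brass [333. 144.] [275.6 105.9  81.8  23.2  89.5]
scene0 brass [302. 175.] [ 437.5  -68.6 1495.9
[... 582 characters left out ...]
7.9]
side0 white [230. 208.] [459.9  95.7  80.1  57.9  -9.8]
side0 white [296. 187.] [636.1  97.8  50.7  35.    9.4]
side0 brass [362. 351.] [ 452.  -346.1   37.9   30.9   -4.3]
side0 brass [310. 295.] [ 450.2 -222.7   24.    23.4  -69.5]
side0 brass [368. 265.] [ 580.8 -214.6   25.7   14.1   47.8]
side0 brass [261. 241.] [450.3 -60.4  50.3  39.8   9.4]
side0 brass [426. 225.] [ 762.2 -183.4   28.2   19.5  -11.9]
side0 brass [135. 202.] [283.4 191.   28.9  19.  -42.1]
side0 brass [204. 177.] [455.4 221.4  98.4  95.9   9.1]
side0 black [201. 177.] [452.6 233.1  56.   46.  -70.9]
side0 green [349. 296.] [ 533.4 -218.5  406.2  288.5   90. ]
side0 grey [266. 159.] [637.6 262.1 117.3 111.8 -86.7]
```

View pics/c0.png

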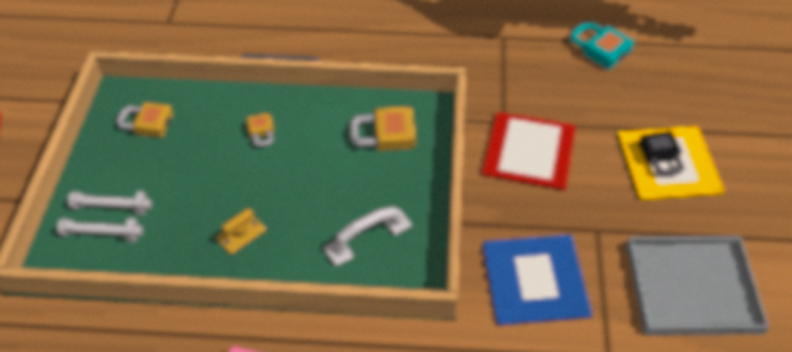

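move_arm(increments=[{"claw":1,"dx":-0.95,"dy":-0.345,"dz":0.22},{"dx":-0.95,"dy":-0.345,"dz":0.22},{"dx":-0.95,"dy":-0.345,"dz":0.22},{"dx":-0.95,"dy":-0.345,"dz":0.22},{"dx":-0.95,"dy":-0.345,"dz":0.22},{"dx":-0.95,"dy":-0.345,"dz":0.22},{"dx":-0.95,"dy":-0.345,"dz":0.22},{"dx":-0.95,"dy":-0.345,"dz":0.22}])

```text
$.increments[0]: bad value
```

move_arm(increments=[{"claw":1,"dx":-0.95,"dy":-0.345,"dz":0.22},{"dx":-0.95,"dy":-0.345,"dz":0.22},{"dx":-0.95,"dy":-0.345,"dz":0.22},{"dx":-0.95,"dy":-0.345,"dz":0.22},{"dx":-0.95,"dy":-0.345,"dz":0.22},{"dx":-0.95,"dy":-0.345,"dz":0.22},{"dx":-0.95,"dy":-0.345,"dz":0.22},{"dx":-0.95,"dy":-0.345,"dz":0.22}])

```text
$.increments[0]: bad value
```

move_arm(increments=[{"wz":-0.95},{"wz":-0.95},{"wz":-0.95},{"wz":-0.95},{"wz":-0.95},{"wz":-0.95},{"wz":-0.95},{"wz":-0.95},{}])

```text
$.increments[0]: bad value
```

move_arm(increments=[{"claw":1,"dx":-0.95,"dy":-0.345,"dz":0.22,"wx":0,"wy":0,"wz":0},{"claw":1,"dx":-0.95,"dy":-0.345,"dz":0.22,"wx":0,"wy":0,"wz":0},{"claw":1,"dx":-0.95,"dy":-0.345,"dz":0.22,"wx":0,"wy":0,"wz":0},{"claw":1,"dx":-0.95,"dy":-0.345,"dz":0.22,"wx":0,"wy":0,"wz":0},{"claw":1,"dx":-0.95,"dy":-0.345,"dz":0.22,"wx":0,"wy":0,"wz":0},{"claw":1,"dx":-0.95,"dy":-0.345,"dz":0.22,"wx":0,"wy":0,"wz":0},{"claw":1,"dx":-0.95,"dy":-0.345,"dz":0.22,"wx":0,"wy":0,"wz":0},{"claw":1,"dx":-0.95,"dy":-0.345,"dz":0.22,"wx":0,"wy":0,"wz":0}])

```text
clock: 0.95
eef_pos: [343.3, 354.6, 195.7]
eef_rot: [[-0.898, 0.439, -0.0], [0.439, 0.898, -0.0], [0.0, -0.0, -1.0]]
ft_force: [-0.2, 0.3, -0.1]
gripper_width: 1.003
grip_force: 0.0
```

move_arm(increments=[{"claw":1,"dx":-0.95,"dy":-0.345,"dz":0.22,"wx":0,"wy":0,"wz":0},{"claw":1,"dx":-0.95,"dy":-0.345,"dz":0.22,"wx":0,"wy":0,"wz":0},{"claw":1,"dx":-0.95,"dy":-0.345,"dz":0.22,"wx":0,"wy":0,"wz":0},{"claw":1,"dx":-0.95,"dy":-0.345,"dz":0.22,"wx":0,"wy":0,"wz":0},{"claw":1,"dx":-0.95,"dy":-0.345,"dz":0.22,"wx":0,"wy":0,"wz":0},{"claw":1,"dx":-0.95,"dy":-0.345,"dz":0.22,"wx":0,"wy":0,"wz":0},{"claw":1,"dx":-0.95,"dy":-0.345,"dz":0.22,"wx":0,"wy":0,"wz":0},{"claw":1,"dx":-0.95,"dy":-0.345,"dz":0.22,"wx":0,"wy":0,"wz":0}])

```text
clock: 1.75
eef_pos: [455.6, 238.2, 160.5]
eef_rot: [[-0.898, 0.439, -0.0], [0.439, 0.898, -0.0], [0.0, -0.0, -1.0]]
ft_force: [-0.2, 0.2, -0.3]
gripper_width: 0.997
grip_force: 0.0
```

move_arm(increments=[{"claw":1,"dx":0,"dy":0,"dz":0,"wx":0,"wy":0,"wz":-0.95},{"claw":1,"dx":0,"dy":0,"dz":0,"wx":0,"wy":0,"wz":-0.95},{"claw":1,"dx":0,"dy":0,"dz":0,"wx":0,"wy":0,"wz":-0.95},{"claw":1,"dx":0,"dy":0,"dz":0,"wx":0,"wy":0,"wz":-0.95},{"claw":1,"dx":0,"dy":0,"dz":0,"wx":0,"wy":0,"wz":-0.95},{"claw":1,"dx":0,"dy":0,"dz":0,"wx":0,"wy":0,"wz":-0.95},{"claw":1,"dx":0,"dy":0,"dz":0,"wx":0,"wy":0,"wz":-0.95},{"claw":1,"dx":0,"dy":0,"dz":0,"wx":0,"wy":0,"wz":-0.95},{"claw":1,"dx":0,"dy":0,"dz":0,"wx":0,"wy":0,"wz":0}])

```text
clock: 2.65
eef_pos: [455.1, 238.9, 160.7]
eef_rot: [[-0.978, -0.208, -0.0], [-0.208, 0.978, -0.0], [0.0, 0.0, -1.0]]
ft_force: [1.1, -0.1, 0.2]
gripper_width: 1.0
grip_force: 0.0
```

Run:
```python
from h import *
d=grab('wrist','w1');s=d['s'];print(np.round(s['eef_pos'],1),np.round(s['joint_positions'],1))
m=masks(d['image'])
for k,z,A in(('red',6,500),('yellow',6,500),('blue',6,500),('white',6,500),('grey',14,500),('black',23,300)):
    for r in rect(d,m[k],z,minA=A): print(k,r[0],r[1])
```

```text
[455.1 238.9 160.7] [ 19.1  22.4  95.1   0.   62.5 -82.8]
red [130. 163.] [459.1  98.4 100.3  96.7  -9.6]
yellow [296. 207.] [467.9 258.5  98.7  95.1   9.2]
blue [ 96. 299.] [613.1  82.   65.   51.4 -80.8]
white [308. 215.] [467.2 264.   64.9  35.8   8.2]
white [129. 179.] [469.   96.2  62.5  59.4  -9.7]
grey [271. 335.] [614.9 259.7 120.4  72.9 -85. ]
grey [406. 286.] [518.7 384.9  73.   17.2  43.1]
grey [150. 286.] [572.8 129.8  72.5  17.3 -19. ]
grey [295. 217.] [466.7 251.1  59.   34.1  11.7]
grey [134. 139.] [435.8 104.9  58.5  35.3  80.5]
black [279. 358.] [610.7 272.7 628.1 193.8 -78. ]
black [285. 198.] [454.7 244.8  37.1  33.9 -75.8]
```

View pics/w1.png

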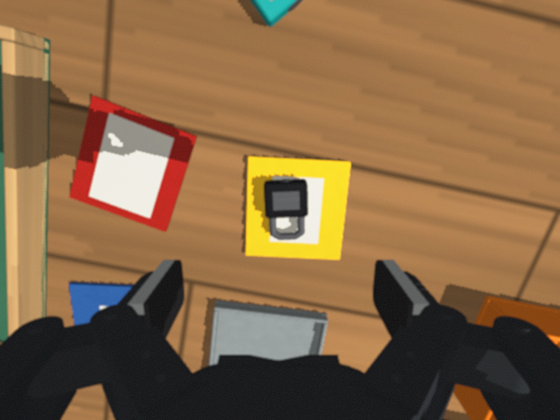

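The wrist view shows the black padlock's body top centred near (287,200), in line with the tool and with its shackle toward +x. The red board is at left and the grey tray below. I'll descend onto it now.

move_arm(increments=[{"claw":1,"dx":-0.04,"dy":0.3,"dz":0.95,"wx":0,"wy":0,"wz":0},{"claw":1,"dx":0,"dy":0,"dz":0.95,"wx":0,"wy":0,"wz":0},{"claw":1,"dx":0,"dy":0,"dz":0.95,"wx":0,"wy":0,"wz":0},{"claw":1,"dx":0,"dy":0,"dz":0.95,"wx":0,"wy":0,"wz":0},{"claw":1,"dx":0,"dy":0,"dz":0.95,"wx":0,"wy":0,"wz":0},{"claw":1,"dx":0,"dy":0,"dz":0.95,"wx":0,"wy":0,"wz":0},{"claw":1,"dx":0,"dy":0,"dz":0.95,"wx":0,"wy":0,"wz":0},{"claw":1,"dx":0,"dy":0,"dz":0.95,"wx":0,"wy":0,"wz":0},{"claw":1,"dx":0,"dy":0,"dz":0,"wx":0,"wy":0,"wz":0}])

```text
clock: 3.6
eef_pos: [453.1, 244.4, 6.8]
eef_rot: [[-0.979, -0.205, -0.005], [-0.205, 0.979, -0.002], [0.005, -0.001, -1.0]]
ft_force: [0.6, -1.3, -0.2]
gripper_width: 1.001
grip_force: 0.0
```

move_arm(newtons=40, increments=[{"claw":0,"dx":0,"dy":0,"dz":0,"wx":0,"wy":0,"wz":0},{"claw":0,"dx":0,"dy":0,"dz":0,"wx":0,"wy":0,"wz":0},{"claw":0,"dx":0,"dy":0,"dz":0,"wx":0,"wy":0,"wz":0},{"claw":0,"dx":0,"dy":0,"dz":0,"wx":0,"wy":0,"wz":0},{"claw":0,"dx":0,"dy":0,"dz":0,"wx":0,"wy":0,"wz":0},{"claw":0,"dx":0,"dy":0,"dz":0,"wx":0,"wy":0,"wz":0},{"claw":0,"dx":0,"dy":0,"dz":0,"wx":0,"wy":0,"wz":0}])

```text
clock: 4.3
eef_pos: [455.4, 245.2, 10.2]
eef_rot: [[-0.978, -0.207, 0.002], [-0.207, 0.978, 0.001], [-0.002, 0.0, -1.0]]
ft_force: [-0.8, -0.8, 5.2]
gripper_width: 0.457
grip_force: 40.2
```

move_arm(increments=[{"claw":0,"dx":0,"dy":0,"dz":0,"wx":0,"wy":0,"wz":0}])

```text
clock: 4.4
eef_pos: [455.4, 245.2, 10.2]
eef_rot: [[-0.978, -0.207, 0.002], [-0.207, 0.978, 0.001], [-0.002, 0.0, -1.0]]
ft_force: [0.1, -0.7, 4.9]
gripper_width: 0.453
grip_force: 40.2
```

move_arm(increments=[{"claw":0,"dx":0,"dy":0,"dz":-1,"wx":0,"wy":0,"wz":0},{"claw":0,"dx":0,"dy":0,"dz":-1,"wx":0,"wy":0,"wz":0},{"claw":0,"dx":0,"dy":0,"dz":-1,"wx":0,"wy":0,"wz":0},{"claw":0,"dx":-0.94,"dy":-0.115,"dz":0,"wx":0,"wy":0,"wz":0},{"claw":0,"dx":-0.94,"dy":-0.115,"dz":0,"wx":0,"wy":0,"wz":0},{"claw":0,"dx":-0.94,"dy":-0.115,"dz":0,"wx":0,"wy":0,"wz":0},{"claw":0,"dx":-0.94,"dy":-0.115,"dz":0,"wx":0,"wy":0,"wz":0},{"claw":0,"dx":-0.94,"dy":-0.115,"dz":0,"wx":0,"wy":0,"wz":0}])

```text
clock: 5.2
eef_pos: [549.7, 253.2, 69.3]
eef_rot: [[-0.978, -0.207, 0.0], [-0.207, 0.978, 0.0], [-0.0, 0.0, -1.0]]
ft_force: [0.2, 0.1, -2.1]
gripper_width: 0.456
grip_force: 41.0
```

move_arm(increments=[{"claw":0,"dx":-0.94,"dy":-0.115,"dz":0,"wx":0,"wy":0,"wz":0},{"claw":0,"dx":-0.94,"dy":-0.115,"dz":0,"wx":0,"wy":0,"wz":0},{"claw":0,"dx":-0.94,"dy":-0.115,"dz":0,"wx":0,"wy":0,"wz":0},{"claw":0,"dx":-0.94,"dy":-0.115,"dz":0,"wx":0,"wy":0,"wz":0},{"claw":0,"dx":0,"dy":0,"dz":0,"wx":0,"wy":0,"wz":0},{"claw":0,"dx":0,"dy":0,"dz":0,"wx":0,"wy":0,"wz":0}])

```text
clock: 5.8
eef_pos: [624.0, 259.6, 68.7]
eef_rot: [[-0.978, -0.207, -0.001], [-0.207, 0.978, -0.0], [0.001, 0.0, -1.0]]
ft_force: [-0.1, -0.2, -1.5]
gripper_width: 0.462
grip_force: 40.9
```

Run:
```python
from h import *
d=grab('scene','s2')
m=masks(d['image'])
print(rect(d,m['yellow'],6,minA=300),rect(d,m['white'],6,minA=100))
c=d['image'][130:310,250:450];cv2.imwrite('pics/c2.png',cv2.resize(c,None,fx=3,fy=3))
```

```text
[(array([389., 198.]), array([468.8, 258.2,  99.1,  92.7,   8.8]))] [(array([533., 356.]), array([838.8, 471.3,  73. ,  70.7,  32.8])), (array([  9., 317.]), array([ 819. , -553.9,   91.3,   44.4,   27.9])), (array([393., 201.]), array([463. , 257.2,  47.6,  41.6,   9.2])), (array([331., 197.]), array([458.8,  97.8,  75.8,  55.4,  -9.5]))]
```

View pics/c2.png

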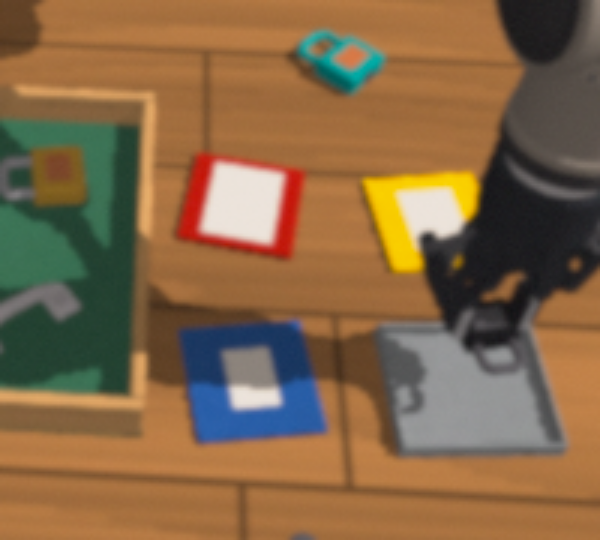

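The padlock is held in the fingers over the tray, and the yellow board is clear. I'll lower it, release with the fingers part open because of the tray walls, and rise.

move_arm(increments=[{"claw":0,"dx":0,"dy":0,"dz":1,"wx":0,"wy":0,"wz":0},{"claw":0,"dx":0,"dy":0,"dz":1,"wx":0,"wy":0,"wz":0},{"claw":0,"dx":0,"dy":0,"dz":0.5,"wx":0,"wy":0,"wz":0},{"claw":0,"dx":0,"dy":0,"dz":0.3,"wx":0,"wy":0,"wz":0},{"claw":0,"dx":0,"dy":0,"dz":0.22,"wx":0,"wy":0,"wz":0},{"claw":0,"dx":0,"dy":0,"dz":0,"wx":0,"wy":0,"wz":0},{"claw":0,"dx":0,"dy":0,"dz":0,"wx":0,"wy":0,"wz":0}])

```text
clock: 6.55
eef_pos: [625.0, 259.9, 9.3]
eef_rot: [[-0.978, -0.207, 0.001], [-0.207, 0.978, 0.0], [-0.001, 0.0, -1.0]]
ft_force: [-0.3, 0.7, -1.7]
gripper_width: 0.455
grip_force: 41.0
```

move_arm(increments=[{"claw":0,"dx":0,"dy":0,"dz":0.07,"wx":0,"wy":0,"wz":0},{"claw":0.65,"dx":0,"dy":0,"dz":0,"wx":0,"wy":0,"wz":0},{"claw":0.65,"dx":0,"dy":0,"dz":0,"wx":0,"wy":0,"wz":0},{"claw":0.65,"dx":0,"dy":0,"dz":0,"wx":0,"wy":0,"wz":0},{"claw":0.65,"dx":0,"dy":0,"dz":-0.5,"wx":0,"wy":0,"wz":0},{"claw":0.65,"dx":0,"dy":0,"dz":-1,"wx":0,"wy":0,"wz":0},{"claw":0.8,"dx":0,"dy":0,"dz":-1,"wx":0,"wy":0,"wz":0},{"claw":1,"dx":0,"dy":0,"dz":-1,"wx":0,"wy":0,"wz":0},{"claw":1,"dx":0,"dy":0,"dz":-1,"wx":0,"wy":0,"wz":0},{"claw":1,"dx":0,"dy":0,"dz":-1,"wx":0,"wy":0,"wz":0}])

```text
clock: 7.55
eef_pos: [624.7, 259.8, 118.9]
eef_rot: [[-0.978, -0.207, 0.001], [-0.207, 0.978, 0.0], [-0.001, 0.0, -1.0]]
ft_force: [-0.3, -0.1, 0.0]
gripper_width: 1.003
grip_force: 0.0
```

move_arm(increments=[{"claw":1,"dx":0.848,"dy":-0.988,"dz":-0.16,"wx":0,"wy":0,"wz":0},{"claw":1,"dx":0.848,"dy":-0.988,"dz":-0.16,"wx":0,"wy":0,"wz":0},{"claw":1,"dx":0.848,"dy":-0.988,"dz":-0.16,"wx":0,"wy":0,"wz":0},{"claw":1,"dx":0.848,"dy":-0.988,"dz":-0.16,"wx":0,"wy":0,"wz":0},{"claw":1,"dx":0.848,"dy":-0.988,"dz":-0.16,"wx":0,"wy":0,"wz":0},{"claw":1,"dx":0.848,"dy":-0.988,"dz":-0.16,"wx":0,"wy":0,"wz":0},{"claw":1,"dx":0.848,"dy":-0.988,"dz":-0.16,"wx":0,"wy":0,"wz":0}])

```text
clock: 8.25
eef_pos: [536.7, 99.0, 140.5]
eef_rot: [[-0.978, -0.207, 0.001], [-0.207, 0.978, 0.0], [-0.001, -0.0, -1.0]]
ft_force: [-0.1, -1.3, -0.5]
gripper_width: 0.998
grip_force: 0.0
```

move_arm(increments=[{"claw":1,"dx":0.848,"dy":-0.988,"dz":-0.16,"wx":0,"wy":0,"wz":0},{"claw":1,"dx":0.848,"dy":-0.988,"dz":-0.16,"wx":0,"wy":0,"wz":0},{"claw":1,"dx":0.848,"dy":-0.988,"dz":-0.16,"wx":0,"wy":0,"wz":0},{"claw":1,"dx":0.848,"dy":-0.988,"dz":-0.16,"wx":0,"wy":0,"wz":0},{"claw":1,"dx":0.848,"dy":-0.988,"dz":-0.16,"wx":0,"wy":0,"wz":0},{"claw":1,"dx":0.848,"dy":-0.988,"dz":-0.16,"wx":0,"wy":0,"wz":0},{"claw":1,"dx":0.848,"dy":-0.988,"dz":-0.16,"wx":0,"wy":0,"wz":0}])

```text
clock: 8.95
eef_pos: [449.1, -60.9, 162.9]
eef_rot: [[-0.978, -0.207, 0.001], [-0.207, 0.978, -0.0], [-0.001, -0.001, -1.0]]
ft_force: [0.4, -0.2, 0.4]
gripper_width: 1.0
grip_force: 0.0
```

move_arm(increments=[{"claw":1,"dx":0,"dy":0,"dz":0,"wx":0,"wy":0,"wz":1},{"claw":1,"dx":0,"dy":0,"dz":0,"wx":0,"wy":0,"wz":1},{"claw":1,"dx":0,"dy":0,"dz":0,"wx":0,"wy":0,"wz":1},{"claw":1,"dx":0,"dy":0,"dz":0,"wx":0,"wy":0,"wz":1},{"claw":1,"dx":0,"dy":0,"dz":0,"wx":0,"wy":0,"wz":1},{"claw":1,"dx":0,"dy":0,"dz":0,"wx":0,"wy":0,"wz":1},{"claw":1,"dx":0,"dy":0,"dz":0,"wx":0,"wy":0,"wz":1},{"claw":1,"dx":0,"dy":0,"dz":0,"wx":0,"wy":0,"wz":1},{"claw":1,"dx":0,"dy":0,"dz":0,"wx":0,"wy":0,"wz":1}])

```text
clock: 9.85
eef_pos: [449.7, -60.1, 162.7]
eef_rot: [[-0.836, 0.548, 0.001], [0.548, 0.836, -0.0], [-0.001, 0.0, -1.0]]
ft_force: [-0.7, 0.0, -0.3]
gripper_width: 1.0
grip_force: 0.0
```

move_arm(increments=[{"claw":1,"dx":0,"dy":0,"dz":0,"wx":0,"wy":0,"wz":1},{"claw":1,"dx":0,"dy":0,"dz":0,"wx":0,"wy":0,"wz":1},{"claw":1,"dx":0,"dy":0,"dz":0,"wx":0,"wy":0,"wz":1},{"claw":1,"dx":0,"dy":0,"dz":0,"wx":0,"wy":0,"wz":1},{"claw":1,"dx":0,"dy":0,"dz":0,"wx":0,"wy":0,"wz":1},{"claw":1,"dx":0,"dy":0,"dz":0,"wx":0,"wy":0,"wz":1},{"claw":1,"dx":0,"dy":0,"dz":0,"wx":0,"wy":0,"wz":1},{"claw":1,"dx":0,"dy":0,"dz":0,"wx":0,"wy":0,"wz":1},{"claw":1,"dx":0,"dy":0,"dz":0,"wx":0,"wy":0,"wz":1},{"claw":1,"dx":0,"dy":0,"dz":0,"wx":0,"wy":0,"wz":1}])

```text
clock: 10.85
eef_pos: [449.7, -60.1, 162.7]
eef_rot: [[-0.117, 0.993, 0.001], [0.993, 0.117, -0.0], [-0.0, 0.001, -1.0]]
ft_force: [-0.4, 0.2, 0.2]
gripper_width: 0.999
grip_force: 0.0
```

```bash
cat >> h.py <<'E'
def local(s,X,yaw=None):
    "mm along tool axes / 20, and wz/5 to reach X, yaw(tool y dir)"
    R=np.array(s['eef_rot']); v=R.T@(np.array(X)-s['eef_pos'])
    y=np.degrees(np.arctan2(R[1,1],R[0,1])); return v.round(1),(v/20).round(3),y.round(1),None if yaw is None else round(-(yaw-y)/5,2)
E
python3 - <<'E'
from h import *
d=grab('wrist','w3');s=d['s'];print(np.round(s['eef_pos'],1),np.round(s['joint_positions'],1))
for r in rect(d,masks(d['image'])['brass'],28,minA=400): print(r)
d2=grab('scene','s3')
E
```

```text
[449.7 -60.1 162.7] [-17.3  16.4 104.    0.   59.5 -24. ]
(array([278., 195.]), array([449.1, -58.8,  49.9,  44.7,   8.2]))
```

View pics/w3.png

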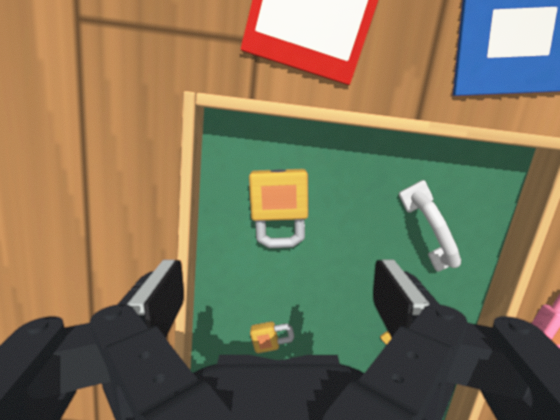

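The wrist view shows the large padlock's body centred at (278,195) with its shackle toward -y. The drawer's left wall is near, at x ≈ 384, so I'll go down with the claw at 0.87.

move_arm(increments=[{"claw":0.87,"dx":0.07,"dy":-0.02,"dz":0.9,"wx":0,"wy":0,"wz":-0.3},{"claw":0.87,"dx":0,"dy":0,"dz":1,"wx":0,"wy":0,"wz":0},{"claw":0.87,"dx":0,"dy":0,"dz":1,"wx":0,"wy":0,"wz":0},{"claw":0.87,"dx":0,"dy":0,"dz":1,"wx":0,"wy":0,"wz":0},{"claw":0.87,"dx":0,"dy":0,"dz":1,"wx":0,"wy":0,"wz":0},{"claw":0.87,"dx":0,"dy":0,"dz":1,"wx":0,"wy":0,"wz":0},{"claw":0.87,"dx":0,"dy":0,"dz":0.8,"wx":0,"wy":0,"wz":0},{"claw":0.87,"dx":0,"dy":0,"dz":0.5,"wx":0,"wy":0,"wz":0},{"claw":0.87,"dx":0,"dy":0,"dz":0.3,"wx":0,"wy":0,"wz":0},{"claw":0.87,"dx":0,"dy":0,"dz":0,"wx":0,"wy":0,"wz":0}])

```text
clock: 11.95
eef_pos: [448.9, -58.7, 11.7]
eef_rot: [[-0.148, 0.989, -0.0], [0.989, 0.148, 0.0], [0.0, -0.0, -1.0]]
ft_force: [-0.4, -0.2, 0.6]
gripper_width: 0.868
grip_force: 0.0
```

move_arm(newtons=50, increments=[{"claw":0,"dx":0,"dy":0,"dz":0,"wx":0,"wy":0,"wz":0},{"claw":0,"dx":0,"dy":0,"dz":0,"wx":0,"wy":0,"wz":0},{"claw":0,"dx":0,"dy":0,"dz":0,"wx":0,"wy":0,"wz":0},{"claw":0,"dx":0,"dy":0,"dz":0,"wx":0,"wy":0,"wz":0},{"claw":0,"dx":0,"dy":0,"dz":0,"wx":0,"wy":0,"wz":0},{"claw":0,"dx":0,"dy":0,"dz":0,"wx":0,"wy":0,"wz":0}])

```text
clock: 12.55
eef_pos: [449.6, -58.9, 13.0]
eef_rot: [[-0.147, 0.989, 0.002], [0.989, 0.147, -0.001], [-0.001, 0.002, -1.0]]
ft_force: [-0.7, 0.7, 4.9]
gripper_width: 0.589
grip_force: 52.9
```

move_arm(increments=[{"claw":0,"dx":0,"dy":0,"dz":-0.8,"wx":0,"wy":0,"wz":0},{"claw":0,"dx":0,"dy":0,"dz":-1,"wx":0,"wy":0,"wz":0},{"claw":0,"dx":0,"dy":0,"dz":-1,"wx":0,"wy":0,"wz":0},{"claw":0,"dx":0,"dy":0,"dz":-1,"wx":0,"wy":0,"wz":0},{"claw":0,"dx":0.99,"dy":0.116,"dz":-0.5,"wx":0,"wy":0,"wz":0},{"claw":0,"dx":0.99,"dy":0.116,"dz":0,"wx":0,"wy":0,"wz":0},{"claw":0,"dx":0.99,"dy":0.116,"dz":0,"wx":0,"wy":0,"wz":0},{"claw":0,"dx":0.99,"dy":0.116,"dz":0,"wx":0,"wy":0,"wz":0},{"claw":0,"dx":0.99,"dy":0.116,"dz":0,"wx":0,"wy":0,"wz":0},{"claw":0,"dx":0.99,"dy":0.116,"dz":0,"wx":0,"wy":0,"wz":0}])

```text
clock: 13.55
eef_pos: [444.9, 61.7, 98.1]
eef_rot: [[-0.147, 0.989, 0.0], [0.989, 0.147, 0.0], [0.0, 0.0, -1.0]]
ft_force: [0.3, 0.8, -2.8]
gripper_width: 0.591
grip_force: 54.0
```

move_arm(increments=[{"claw":0,"dx":0.99,"dy":0.116,"dz":0,"wx":0,"wy":0,"wz":0},{"claw":0,"dx":0.99,"dy":0.116,"dz":0,"wx":0,"wy":0,"wz":0},{"claw":0,"dx":0,"dy":0,"dz":0,"wx":0,"wy":0,"wz":-0.96},{"claw":0,"dx":0,"dy":0,"dz":0,"wx":0,"wy":0,"wz":-0.96},{"claw":0,"dx":0,"dy":0,"dz":0,"wx":0,"wy":0,"wz":-0.96},{"claw":0,"dx":0,"dy":0,"dz":0,"wx":0,"wy":0,"wz":-0.96},{"claw":0,"dx":0,"dy":0,"dz":0,"wx":0,"wy":0,"wz":-0.96},{"claw":0,"dx":0,"dy":0,"dz":0,"wx":0,"wy":0,"wz":-0.96},{"claw":0,"dx":0,"dy":0,"dz":0,"wx":0,"wy":0,"wz":-0.96},{"claw":0,"dx":0,"dy":0,"dz":0,"wx":0,"wy":0,"wz":-0.96}])

```text
clock: 14.55
eef_pos: [443.8, 100.7, 98.0]
eef_rot: [[-0.732, 0.681, -0.0], [0.681, 0.732, 0.0], [0.0, -0.0, -1.0]]
ft_force: [0.3, -0.4, -3.9]
gripper_width: 0.595
grip_force: 54.0
```

move_arm(increments=[{"claw":0,"dx":0,"dy":0,"dz":0,"wx":0,"wy":0,"wz":-0.96},{"claw":0,"dx":0,"dy":0,"dz":0,"wx":0,"wy":0,"wz":-0.96},{"claw":0,"dx":0,"dy":0,"dz":0,"wx":0,"wy":0,"wz":-0.96},{"claw":0,"dx":0,"dy":0,"dz":0,"wx":0,"wy":0,"wz":-0.96},{"claw":0,"dx":0,"dy":0,"dz":0,"wx":0,"wy":0,"wz":-0.96},{"claw":0,"dx":0,"dy":0,"dz":0,"wx":0,"wy":0,"wz":-0.96},{"claw":0,"dx":0,"dy":0,"dz":0,"wx":0,"wy":0,"wz":-0.96},{"claw":0,"dx":0,"dy":0,"dz":0,"wx":0,"wy":0,"wz":0},{"claw":0,"dx":0,"dy":0,"dz":0,"wx":0,"wy":0,"wz":0}])

```text
clock: 15.45
eef_pos: [443.9, 100.7, 98.0]
eef_rot: [[-0.986, 0.168, -0.0], [0.168, 0.986, 0.0], [0.0, 0.0, -1.0]]
ft_force: [-0.1, 1.1, -3.0]
gripper_width: 0.588
grip_force: 54.0
```

Run:
```python
from h import *
d=grab('wrist','w4');s=d['s']
m=masks(d['image'])
for k in('red','white'):
    for r in rect(d,m[k],6,minA=400): print(k,r)
print(local(s,[444.7,100.5,11],80.3), proj(d,s['eef_pos']))
```

```text
red (array([282., 193.]), array([442.1, 100.7,  96.1,  65.2,  80.4]))
white (array([134., 399.]), array([599.2, -64.6,  61. ,  18.6, -52. ]))
white (array([260., 346.]), array([562.4,  62.4,  59.1,  28.8,  40. ]))
white (array([279., 201.]), array([435.8, 102.1,  59.3,  32.9,  80.4]))
white (array([488., 206.]), array([468.1, 258.4,  65.3,  47.4,   9.1]))
(array([-0.8, -0.1, 87. ]), array([-4.20e-02, -4.00e-03,  4.35e+00]), np.float64(80.3), np.float64(0.0)) [[280.09842528 265.54829395]]
```

View pics/w4.png

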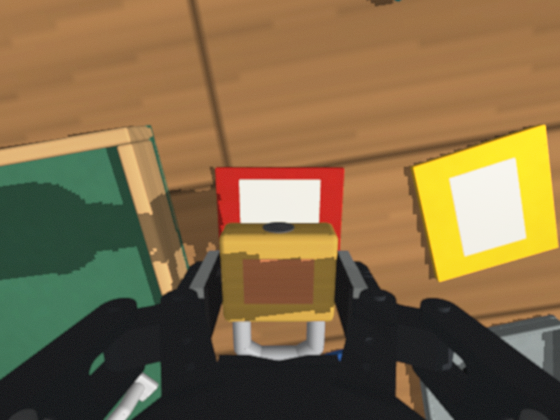

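The large padlock is held square between the fingers, with body top rows of about 237 to 322. The red board is under it, and the yellow board's white rectangle is clear at (488,206). I'll check the grip offset along the body.

Run:
```python
from h import *
d=load('w4');s=d['s'];R=np.array(s['eef_rot'])
im=d['image'];m=masks(im)['brass'].astype(np.uint8);m[:,:200]=0;m[:,350:]=0
for c in (255,280,305): 
    r=np.where(m[215:335,c])[0]+215; print(c,r.min(),r.max(), im[218:245:2,c].tolist()[:14] if c==255 else '')
for row,z in((225,93),(237,113),(322,113)): print(row,(R.T@(ray(d,[280,row],z)[0]-s['eef_pos'])).round(1))
for row in (260,300):
    q=np.where(m[row])[0]; print(row,q.min(),q.max())
```

```text
255 234 321 [[231, 240, 241], [233, 241, 243], [190, 210, 217], [53, 95, 115], [41, 90, 112], [42, 94, 118], [43, 96, 121], [47, 99, 125], [58, 128, 161], [68, 154, 196], [76, 170, 213], [78, 176, 220], [81, 182, 225], [79, 180, 225]]
280 234 321 
305 233 321 
225 [19.2 -0.1  5. ]
237 [ 20.7  -0.2 -15. ]
322 [-21.3  -0.1 -15. ]
260 259 315Traceback (most recent call last):
  File "<stdin>", line 8, in <module>
    return umr_minimum(a, axis, None, out, keepdims, initial, where)
ValueError: zero-size array to reduction operation minimum which has no identity
```

move_arm(increments=[{"claw":0,"dx":-0.05,"dy":0,"dz":1,"wx":0,"wy":0,"wz":0},{"claw":0,"dx":0,"dy":0,"dz":1,"wx":0,"wy":0,"wz":0},{"claw":0,"dx":0,"dy":0,"dz":1,"wx":0,"wy":0,"wz":0},{"claw":0,"dx":0,"dy":0,"dz":0.7,"wx":0,"wy":0,"wz":0},{"claw":0,"dx":0,"dy":0,"dz":0.4,"wx":0,"wy":0,"wz":0},{"claw":0,"dx":0,"dy":0,"dz":0.2,"wx":0,"wy":0,"wz":0},{"claw":0,"dx":0,"dy":0,"dz":0,"wx":0,"wy":0,"wz":0},{"claw":0,"dx":0,"dy":0,"dz":0,"wx":0,"wy":0,"wz":0}])

```text
clock: 16.3
eef_pos: [445.5, 100.6, 12.4]
eef_rot: [[-0.986, 0.166, 0.001], [0.166, 0.986, 0.0], [-0.001, 0.0, -1.0]]
ft_force: [0.6, -0.0, -2.9]
gripper_width: 0.591
grip_force: 54.0
```

move_arm(increments=[{"claw":0,"dx":0.02,"dy":0,"dz":0.07,"wx":0,"wy":0,"wz":0},{"claw":0,"dx":0,"dy":0,"dz":0,"wx":0,"wy":0,"wz":0}])

```text
clock: 16.5
eef_pos: [445.2, 100.7, 11.0]
eef_rot: [[-0.986, 0.166, 0.002], [0.166, 0.986, 0.0], [-0.002, 0.0, -1.0]]
ft_force: [1.1, 0.3, -1.1]
gripper_width: 0.592
grip_force: 54.1
```

move_arm(increments=[{"claw":0.9,"dx":0,"dy":0,"dz":0.02,"wx":0,"wy":0,"wz":0},{"claw":0.9,"dx":0,"dy":0,"dz":0,"wx":0,"wy":0,"wz":0},{"claw":0.9,"dx":0,"dy":0,"dz":0,"wx":0,"wy":0,"wz":0},{"claw":0.9,"dx":0,"dy":0,"dz":-0.5,"wx":0,"wy":0,"wz":0},{"claw":1,"dx":0,"dy":0,"dz":-1,"wx":0,"wy":0,"wz":0},{"claw":1,"dx":0,"dy":0,"dz":-1,"wx":0,"wy":0,"wz":0},{"claw":1,"dx":0,"dy":0,"dz":-1,"wx":0,"wy":0,"wz":0},{"claw":1,"dx":0,"dy":0,"dz":-1,"wx":0,"wy":0,"wz":0},{"claw":1,"dx":0,"dy":0,"dz":-1,"wx":0,"wy":0,"wz":0},{"claw":1,"dx":0,"dy":0,"dz":-1,"wx":0,"wy":0,"wz":0}])

```text
clock: 17.5
eef_pos: [444.5, 100.6, 141.7]
eef_rot: [[-0.986, 0.166, 0.001], [0.166, 0.986, 0.0], [-0.001, 0.0, -1.0]]
ft_force: [0.6, 0.6, 1.4]
gripper_width: 0.994
grip_force: 0.0
```

Run:
```python
from h import *
d=grab('wrist','w5');s=d['s'];print(s['eef_pos'])
m=masks(d['image'])
for k,z in(('red',6),('white',6),('brass',26),('black',21),('yellow',6)):
    for r in rect(d,m[k],z,minA=400): print(k,r)
c=d['image'][110:310,180:360];cv2.imwrite('pics/c5.png',cv2.resize(c,None,fx=3,fy=3))
```

```text
[444.51162278 100.6009163  141.73439284]
red (array([279., 210.]), array([458.6,  97.9,  99.6,  96.4,  -9.5]))
white (array([286., 215.]), array([460.3,  98.1,  82. ,  58.9,  -9.6]))
white (array([457., 193.]), array([468.1, 258.4,  65.4,  47.4,   9.2]))
brass (array([278., 202.]), array([443.9,  99.7,  48.9,  42.5,  80.5]))
brass (array([458., 190.]), array([461. , 247.5,  95.2,  90.8,   9. ]))
black (array([291., 360.]), array([588.2,  77. , 590.8, 183.4,  80.5]))
yellow (array([458., 190.]), array([467.7, 258.1,  99.3,  95.2,   9. ]))
```

View pics/c5.png

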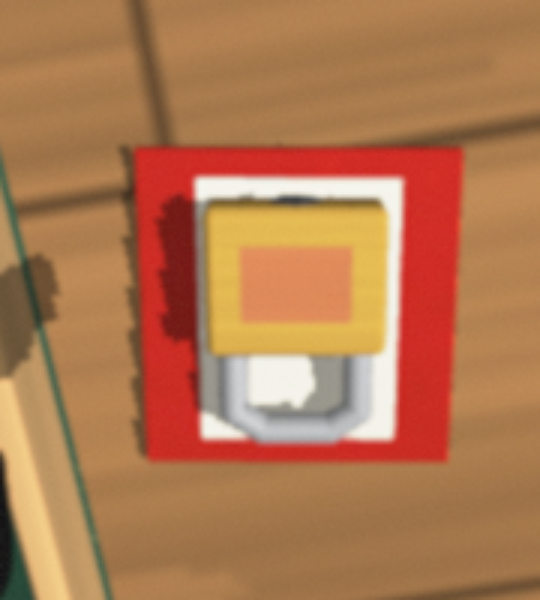

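The crop shows the large padlock lying squarely inside the white rectangle, with white or shadowed margin on every side. Next is the middle padlock.

move_arm(increments=[{"claw":1,"dx":-0.189,"dy":-0.99,"dz":-0.04,"wx":0,"wy":0,"wz":0},{"claw":1,"dx":-0.189,"dy":-0.99,"dz":-0.04,"wx":0,"wy":0,"wz":0},{"claw":1,"dx":-0.189,"dy":-0.99,"dz":-0.04,"wx":0,"wy":0,"wz":0},{"claw":1,"dx":-0.189,"dy":-0.99,"dz":-0.04,"wx":0,"wy":0,"wz":0},{"claw":1,"dx":-0.189,"dy":-0.99,"dz":-0.04,"wx":0,"wy":0,"wz":0},{"claw":1,"dx":-0.189,"dy":-0.99,"dz":-0.04,"wx":0,"wy":0,"wz":0},{"claw":1,"dx":-0.189,"dy":-0.99,"dz":-0.04,"wx":0,"wy":0,"wz":0},{"claw":1,"dx":-0.189,"dy":-0.99,"dz":-0.04,"wx":0,"wy":0,"wz":0},{"claw":1,"dx":-0.189,"dy":-0.99,"dz":-0.04,"wx":0,"wy":0,"wz":0},{"claw":1,"dx":-0.189,"dy":-0.99,"dz":-0.04,"wx":0,"wy":0,"wz":0}])

```text
clock: 18.55
eef_pos: [448.9, -101.7, 148.4]
eef_rot: [[-0.986, 0.166, 0.0], [0.166, 0.986, 0.0], [-0.0, 0.0, -1.0]]
ft_force: [1.6, -1.1, 0.2]
gripper_width: 1.001
grip_force: 0.0
```

move_arm(increments=[{"claw":1,"dx":-0.189,"dy":-0.99,"dz":-0.04,"wx":0,"wy":0,"wz":0},{"claw":1,"dx":-0.189,"dy":-0.99,"dz":-0.04,"wx":0,"wy":0,"wz":0},{"claw":1,"dx":-0.189,"dy":-0.99,"dz":-0.04,"wx":0,"wy":0,"wz":0},{"claw":1,"dx":-0.189,"dy":-0.99,"dz":-0.04,"wx":0,"wy":0,"wz":0},{"claw":1,"dx":-0.189,"dy":-0.99,"dz":-0.04,"wx":0,"wy":0,"wz":0},{"claw":1,"dx":-0.189,"dy":-0.99,"dz":-0.04,"wx":0,"wy":0,"wz":0},{"claw":1,"dx":-0.189,"dy":-0.99,"dz":-0.04,"wx":0,"wy":0,"wz":0},{"claw":1,"dx":-0.189,"dy":-0.99,"dz":-0.04,"wx":0,"wy":0,"wz":0},{"claw":1,"dx":-0.189,"dy":-0.99,"dz":-0.04,"wx":0,"wy":0,"wz":0},{"claw":1,"dx":-0.189,"dy":-0.99,"dz":-0.04,"wx":0,"wy":0,"wz":0}])

```text
clock: 19.55
eef_pos: [453.3, -303.1, 156.4]
eef_rot: [[-0.986, 0.166, 0.0], [0.166, 0.986, 0.0], [-0.0, 0.0, -1.0]]
ft_force: [-0.5, 0.6, 0.0]
gripper_width: 1.003
grip_force: 0.0
```

move_arm(increments=[{"claw":1,"dx":-0.189,"dy":-0.99,"dz":-0.04,"wx":0,"wy":0,"wz":0},{"claw":1,"dx":-0.189,"dy":-0.99,"dz":-0.04,"wx":0,"wy":0,"wz":0},{"claw":1,"dx":0,"dy":0,"dz":0,"wx":0,"wy":0,"wz":1},{"claw":1,"dx":0,"dy":0,"dz":0,"wx":0,"wy":0,"wz":1},{"claw":1,"dx":0,"dy":0,"dz":0,"wx":0,"wy":0,"wz":1},{"claw":1,"dx":0,"dy":0,"dz":0,"wx":0,"wy":0,"wz":1},{"claw":1,"dx":0,"dy":0,"dz":0,"wx":0,"wy":0,"wz":1},{"claw":1,"dx":0,"dy":0,"dz":0,"wx":0,"wy":0,"wz":1},{"claw":1,"dx":0,"dy":0,"dz":0,"wx":0,"wy":0,"wz":1},{"claw":1,"dx":0,"dy":0,"dz":0,"wx":0,"wy":0,"wz":1}])

```text
clock: 20.55
eef_pos: [454.2, -342.6, 157.9]
eef_rot: [[-0.646, 0.763, -0.0], [0.763, 0.646, 0.0], [0.0, 0.0, -1.0]]
ft_force: [0.2, -0.7, -0.5]
gripper_width: 0.998
grip_force: 0.0
```

move_arm(increments=[{"claw":1,"dx":0,"dy":0,"dz":0,"wx":0,"wy":0,"wz":1},{"claw":1,"dx":0,"dy":0,"dz":0,"wx":0,"wy":0,"wz":1},{"claw":1,"dx":0,"dy":0,"dz":0,"wx":0,"wy":0,"wz":1},{"claw":1,"dx":0,"dy":0,"dz":0,"wx":0,"wy":0,"wz":1},{"claw":1,"dx":0,"dy":0,"dz":0,"wx":0,"wy":0,"wz":1},{"claw":1,"dx":0,"dy":0,"dz":0,"wx":0,"wy":0,"wz":1},{"claw":1,"dx":0,"dy":0,"dz":0,"wx":0,"wy":0,"wz":1},{"claw":1,"dx":0,"dy":0,"dz":0,"wx":0,"wy":0,"wz":1},{"claw":1,"dx":0,"dy":0,"dz":0,"wx":0,"wy":0,"wz":1},{"claw":1,"dx":0,"dy":0,"dz":0,"wx":0,"wy":0,"wz":0.7}])

```text
clock: 21.55
eef_pos: [454.2, -342.6, 157.9]
eef_rot: [[0.143, 0.99, 0.0], [0.99, -0.143, 0.0], [0.0, 0.0, -1.0]]
ft_force: [0.6, 0.3, -0.3]
gripper_width: 1.001
grip_force: 0.0
```

Run:
```python
from h import *
d=grab('wrist','w6');s=d['s'];print(s['eef_pos'],np.round(s['joint_positions'],1),local(s,s['eef_pos']))
for r in rect(d,masks(d['image'])['brass'],25,minA=300): print(r)
```

```text
[ 454.19466614 -342.59004832  157.91509148] [-44.7  27.9  86.4   0.   65.7 -36.5] (array([0., 0., 0.]), array([0., 0., 0.]), np.float64(-8.2), None)
(array([278., 198.]), array([ 453.6, -343.2,   38.1,   34.6,   -4.7]))
(array([255.,  45.]), array([ 453.3, -218.9,   26. ,   24.5,  -70.9]))
(array([424.,   8.]), array([ 583.8, -212.4,   20.9,   12.1,   -8.2]))
```

View pics/w6.png

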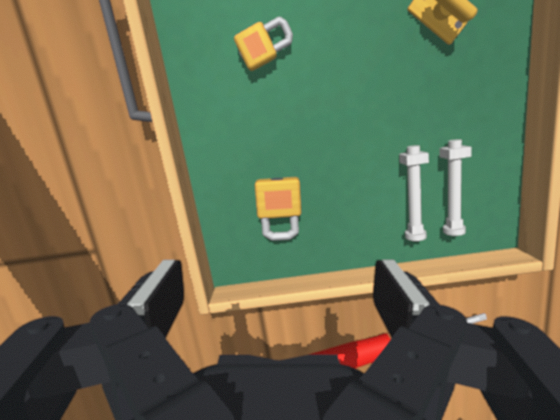

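The wrist view shows the middle padlock's body at (278,198), with its shackle toward the drawer's near end. The small one is at (257,46) with its shackle toward the upper right.

move_arm(increments=[{"claw":0.8,"dx":-0.03,"dy":-0.03,"dz":0.9,"wx":0,"wy":0,"wz":-0.7},{"claw":0.8,"dx":0,"dy":0,"dz":1,"wx":0,"wy":0,"wz":0},{"claw":0.8,"dx":0,"dy":0,"dz":1,"wx":0,"wy":0,"wz":0},{"claw":0.8,"dx":0,"dy":0,"dz":1,"wx":0,"wy":0,"wz":0},{"claw":0.8,"dx":0,"dy":0,"dz":1,"wx":0,"wy":0,"wz":0},{"claw":0.8,"dx":0,"dy":0,"dz":1,"wx":0,"wy":0,"wz":0},{"claw":0.8,"dx":0,"dy":0,"dz":0.7,"wx":0,"wy":0,"wz":0},{"claw":0.8,"dx":0,"dy":0,"dz":0.5,"wx":0,"wy":0,"wz":0},{"claw":0.8,"dx":0,"dy":0,"dz":0.2,"wx":0,"wy":0,"wz":0},{"claw":0.8,"dx":0,"dy":0,"dz":0,"wx":0,"wy":0,"wz":0}])

```text
clock: 22.6
eef_pos: [453.7, -343.2, 11.5]
eef_rot: [[0.079, 0.997, -0.0], [0.997, -0.079, 0.0], [0.0, -0.0, -1.0]]
ft_force: [0.1, -0.4, -0.6]
gripper_width: 0.8
grip_force: 0.0
```

move_arm(newtons=45, increments=[{"claw":0,"dx":0,"dy":0,"dz":0,"wx":0,"wy":0,"wz":0},{"claw":0,"dx":0,"dy":0,"dz":0,"wx":0,"wy":0,"wz":0},{"claw":0,"dx":0,"dy":0,"dz":0,"wx":0,"wy":0,"wz":0},{"claw":0,"dx":0,"dy":0,"dz":0,"wx":0,"wy":0,"wz":0},{"claw":0,"dx":0,"dy":0,"dz":0,"wx":0,"wy":0,"wz":0},{"claw":0,"dx":0,"dy":0,"dz":0,"wx":0,"wy":0,"wz":0}])

```text
clock: 23.2
eef_pos: [454.1, -343.7, 12.7]
eef_rot: [[0.079, 0.997, 0.001], [0.997, -0.079, -0.001], [-0.001, 0.001, -1.0]]
ft_force: [-0.8, 1.3, 5.8]
gripper_width: 0.453
grip_force: 46.7
```

move_arm(increments=[{"claw":0,"dx":0,"dy":0,"dz":-0.8,"wx":0,"wy":0,"wz":0},{"claw":0,"dx":0,"dy":0,"dz":-1,"wx":0,"wy":0,"wz":0},{"claw":0,"dx":0,"dy":0,"dz":-1,"wx":0,"wy":0,"wz":0},{"claw":0,"dx":0,"dy":0,"dz":-1,"wx":0,"wy":0,"wz":0},{"claw":0,"dx":0.998,"dy":-0.075,"dz":-0.7,"wx":0,"wy":0,"wz":0},{"claw":0,"dx":0.998,"dy":-0.075,"dz":0,"wx":0,"wy":0,"wz":0},{"claw":0,"dx":0.998,"dy":-0.075,"dz":0,"wx":0,"wy":0,"wz":0},{"claw":0,"dx":0.998,"dy":-0.075,"dz":0,"wx":0,"wy":0,"wz":0},{"claw":0,"dx":0.998,"dy":-0.075,"dz":0,"wx":0,"wy":0,"wz":0},{"claw":0,"dx":0.998,"dy":-0.075,"dz":0,"wx":0,"wy":0,"wz":0}])

```text
clock: 24.2
eef_pos: [454.0, -221.9, 101.5]
eef_rot: [[0.08, 0.997, -0.0], [0.997, -0.08, 0.0], [0.0, -0.0, -1.0]]
ft_force: [-0.4, -0.5, -1.7]
gripper_width: 0.455
grip_force: 45.9
```

move_arm(increments=[{"claw":0,"dx":0.998,"dy":-0.075,"dz":0,"wx":0,"wy":0,"wz":0},{"claw":0,"dx":0.998,"dy":-0.075,"dz":0,"wx":0,"wy":0,"wz":0},{"claw":0,"dx":0.998,"dy":-0.075,"dz":0,"wx":0,"wy":0,"wz":0},{"claw":0,"dx":0.998,"dy":-0.075,"dz":0,"wx":0,"wy":0,"wz":0},{"claw":0,"dx":0.998,"dy":-0.075,"dz":0,"wx":0,"wy":0,"wz":0},{"claw":0,"dx":0.998,"dy":-0.075,"dz":0,"wx":0,"wy":0,"wz":0},{"claw":0,"dx":0.998,"dy":-0.075,"dz":0,"wx":0,"wy":0,"wz":0},{"claw":0,"dx":0.998,"dy":-0.075,"dz":0,"wx":0,"wy":0,"wz":0},{"claw":0,"dx":0.998,"dy":-0.075,"dz":0,"wx":0,"wy":0,"wz":0},{"claw":0,"dx":0.998,"dy":-0.075,"dz":0,"wx":0,"wy":0,"wz":0}])

```text
clock: 25.2
eef_pos: [454.8, -21.8, 101.6]
eef_rot: [[0.079, 0.997, -0.0], [0.997, -0.079, 0.0], [0.0, -0.0, -1.0]]
ft_force: [0.4, 0.2, -1.2]
gripper_width: 0.457
grip_force: 45.9
```

move_arm(increments=[{"claw":0,"dx":0.998,"dy":-0.075,"dz":0,"wx":0,"wy":0,"wz":0},{"claw":0,"dx":0.998,"dy":-0.075,"dz":0,"wx":0,"wy":0,"wz":0},{"claw":0,"dx":0.998,"dy":-0.075,"dz":0,"wx":0,"wy":0,"wz":0},{"claw":0,"dx":0.998,"dy":-0.075,"dz":0,"wx":0,"wy":0,"wz":0},{"claw":0,"dx":0.998,"dy":-0.075,"dz":0,"wx":0,"wy":0,"wz":0},{"claw":0,"dx":0.998,"dy":-0.075,"dz":0,"wx":0,"wy":0,"wz":0},{"claw":0,"dx":0.998,"dy":-0.075,"dz":0,"wx":0,"wy":0,"wz":0},{"claw":0,"dx":0.998,"dy":-0.075,"dz":0,"wx":0,"wy":0,"wz":0},{"claw":0,"dx":0.998,"dy":-0.075,"dz":0,"wx":0,"wy":0,"wz":0},{"claw":0,"dx":0.998,"dy":-0.075,"dz":0,"wx":0,"wy":0,"wz":0}])

```text
clock: 26.2
eef_pos: [455.5, 178.2, 101.5]
eef_rot: [[0.079, 0.997, -0.0], [0.997, -0.079, 0.0], [-0.0, -0.0, -1.0]]
ft_force: [0.8, -1.8, -2.1]
gripper_width: 0.452
grip_force: 45.9
```

move_arm(increments=[{"claw":0,"dx":0.998,"dy":-0.075,"dz":0,"wx":0,"wy":0,"wz":0},{"claw":0,"dx":0.998,"dy":-0.075,"dz":0,"wx":0,"wy":0,"wz":0},{"claw":0,"dx":0.998,"dy":-0.075,"dz":0,"wx":0,"wy":0,"wz":0},{"claw":0,"dx":0.998,"dy":-0.075,"dz":0,"wx":0,"wy":0,"wz":0},{"claw":0,"dx":0,"dy":0,"dz":0,"wx":0,"wy":0,"wz":-0.987},{"claw":0,"dx":0,"dy":0,"dz":0,"wx":0,"wy":0,"wz":-0.987},{"claw":0,"dx":0,"dy":0,"dz":0,"wx":0,"wy":0,"wz":-0.987},{"claw":0,"dx":0,"dy":0,"dz":0,"wx":0,"wy":0,"wz":-0.987},{"claw":0,"dx":0,"dy":0,"dz":0,"wx":0,"wy":0,"wz":-0.987},{"claw":0,"dx":0,"dy":0,"dz":0,"wx":0,"wy":0,"wz":-0.987}])

```text
clock: 27.2
eef_pos: [455.8, 257.4, 101.5]
eef_rot: [[-0.427, 0.904, -0.001], [0.904, 0.427, -0.0], [0.0, -0.001, -1.0]]
ft_force: [0.0, -0.1, -2.2]
gripper_width: 0.455
grip_force: 45.9
```

move_arm(increments=[{"claw":0,"dx":0,"dy":0,"dz":0,"wx":0,"wy":0,"wz":-0.987},{"claw":0,"dx":0,"dy":0,"dz":0,"wx":0,"wy":0,"wz":-0.987},{"claw":0,"dx":0,"dy":0,"dz":0,"wx":0,"wy":0,"wz":-0.987},{"claw":0,"dx":0,"dy":0,"dz":0,"wx":0,"wy":0,"wz":-0.987},{"claw":0,"dx":0,"dy":0,"dz":0,"wx":0,"wy":0,"wz":-0.987},{"claw":0,"dx":0,"dy":0,"dz":0,"wx":0,"wy":0,"wz":-0.987},{"claw":0,"dx":0,"dy":0,"dz":0,"wx":0,"wy":0,"wz":-0.987},{"claw":0,"dx":0,"dy":0,"dz":0,"wx":0,"wy":0,"wz":-0.987}])

```text
clock: 28.0
eef_pos: [455.8, 257.4, 101.5]
eef_rot: [[-0.904, 0.427, -0.001], [0.427, 0.904, -0.0], [0.0, -0.0, -1.0]]
ft_force: [-0.3, 0.4, -2.3]
gripper_width: 0.453
grip_force: 45.9
```

move_arm(increments=[{"claw":0,"dx":0,"dy":0,"dz":0,"wx":0,"wy":0,"wz":-0.987},{"claw":0,"dx":0,"dy":0,"dz":0,"wx":0,"wy":0,"wz":-0.987},{"claw":0,"dx":0,"dy":0,"dz":0,"wx":0,"wy":0,"wz":-0.987},{"claw":0,"dx":0,"dy":0,"dz":0,"wx":0,"wy":0,"wz":-0.987},{"claw":0,"dx":0,"dy":0,"dz":0,"wx":0,"wy":0,"wz":-0.987},{"claw":0,"dx":0,"dy":0,"dz":0,"wx":0,"wy":0,"wz":-0.987},{"claw":0,"dx":0,"dy":0,"dz":0,"wx":0,"wy":0,"wz":-0.987},{"claw":0,"dx":0,"dy":0,"dz":0,"wx":0,"wy":0,"wz":0},{"claw":0,"dx":0,"dy":0,"dz":0,"wx":0,"wy":0,"wz":0}])

```text
clock: 28.9
eef_pos: [456.1, 257.3, 101.6]
eef_rot: [[-0.988, -0.156, -0.0], [-0.156, 0.988, -0.0], [0.0, 0.0, -1.0]]
ft_force: [0.5, 0.2, -2.3]
gripper_width: 0.457
grip_force: 45.9
```

Run:
```python
from h import *
d=grab('wrist','w7');s=d['s'];R=np.array(s['eef_rot']);im=d['image'];print(local(s,[456.3,256.5,10.7],99.1))
m=masks(im)
for r in rect(d,m['white'],6,minA=400): print(r)
V=im[:,:,2].astype(int)
for c in(262,300):
  g=np.abs(np.diff(V[200:340,c])); print(c,[(int(i)+200,int(g[i])) for i in np.argsort(-g)[:9]])
p=s['eef_pos'][2]-4.7
for x in(17,-17):
  print(x,proj(d,s['eef_pos']+R@np.array([x,0,-12.3])).round(0),proj(d,s['eef_pos']+R@np.array([x,0,4.7])).round(0))
cv2.imwrite('pics/c7.png',cv2.resize(im[140:380,180:400],None,fx=2.4,fy=2.4))
```

```text
(array([-0.1, -0.9, 90.9]), array([-0.006, -0.043,  4.544]), np.float64(99.0), np.float64(-0.03))
(array([280., 328.]), array([558. , 274.3,  55. ,  34.2, -81. ]))
(array([ 68., 217.]), array([481.1,  94.5,  63.8,  44.3,  86.9]))
(array([278., 208.]), array([454.3, 256. ,  47.6,  37.1, -81. ]))
262 [(231, 64), (232, 42), (287, 40), (288, 32), (307, 22), (325, 22), (230, 19), (286, 18), (326, 17)]
300 [(231, 64), (232, 46), (307, 46), (293, 39), (294, 36), (306, 35), (308, 25), (230, 19), (292, 15)]
17 [[280. 243.]] [[280. 230.]]
-17 [[280. 311.]] [[280. 292.]]
```

View pics/c7.png

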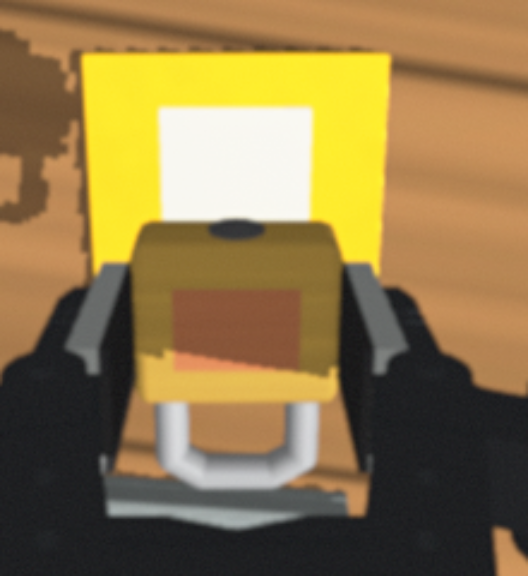

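The middle padlock is held square, with rear and front edges at rows 231 and 307, matching the prediction of 230 and 311. I'll lower it.

move_arm(increments=[{"claw":0,"dx":0,"dy":-0.04,"dz":1,"wx":0,"wy":0,"wz":0},{"claw":0,"dx":0,"dy":0,"dz":1,"wx":0,"wy":0,"wz":0},{"claw":0,"dx":0,"dy":0,"dz":1,"wx":0,"wy":0,"wz":0},{"claw":0,"dx":0,"dy":0,"dz":0.8,"wx":0,"wy":0,"wz":0},{"claw":0,"dx":0,"dy":0,"dz":0.5,"wx":0,"wy":0,"wz":0},{"claw":0,"dx":0,"dy":0,"dz":0.22,"wx":0,"wy":0,"wz":0},{"claw":0,"dx":0,"dy":0,"dz":0,"wx":0,"wy":0,"wz":0},{"claw":0,"dx":0,"dy":0,"dz":0,"wx":0,"wy":0,"wz":0}])

```text
clock: 29.75
eef_pos: [457.0, 256.7, 11.8]
eef_rot: [[-0.988, -0.157, 0.001], [-0.157, 0.988, 0.001], [-0.001, 0.0, -1.0]]
ft_force: [0.6, 0.0, -3.0]
gripper_width: 0.452
grip_force: 45.9
```

move_arm(increments=[{"claw":0,"dx":0.03,"dy":0,"dz":0.07,"wx":0,"wy":0,"wz":0},{"claw":0,"dx":0,"dy":0,"dz":0,"wx":0,"wy":0,"wz":0}])

```text
clock: 29.95
eef_pos: [456.7, 256.6, 10.8]
eef_rot: [[-0.987, -0.158, 0.002], [-0.158, 0.987, 0.001], [-0.002, 0.0, -1.0]]
ft_force: [-0.6, 0.3, 3.7]
gripper_width: 0.457
grip_force: 46.3
```

move_arm(increments=[{"claw":0.8,"dx":0,"dy":0,"dz":0,"wx":0,"wy":0,"wz":0},{"claw":0.8,"dx":0,"dy":0,"dz":0,"wx":0,"wy":0,"wz":0},{"claw":0.8,"dx":0,"dy":0,"dz":0,"wx":0,"wy":0,"wz":0},{"claw":0.8,"dx":0,"dy":0,"dz":-0.5,"wx":0,"wy":0,"wz":0},{"claw":1,"dx":0,"dy":0,"dz":-1,"wx":0,"wy":0,"wz":0},{"claw":1,"dx":0,"dy":0,"dz":-1,"wx":0,"wy":0,"wz":0},{"claw":1,"dx":0,"dy":0,"dz":-1,"wx":0,"wy":0,"wz":0},{"claw":1,"dx":0,"dy":0,"dz":-1,"wx":0,"wy":0,"wz":0},{"claw":1,"dx":0,"dy":0,"dz":-1,"wx":0,"wy":0,"wz":0},{"claw":1,"dx":0,"dy":0,"dz":-1,"wx":0,"wy":0,"wz":0}])

```text
clock: 30.95
eef_pos: [455.8, 256.3, 141.5]
eef_rot: [[-0.987, -0.158, 0.001], [-0.158, 0.987, 0.0], [-0.001, 0.0, -1.0]]
ft_force: [-0.5, 0.2, -0.5]
gripper_width: 0.999
grip_force: 0.0
```

Run:
```python
from h import *
d=grab('wrist','w8');s=d['s'];print(local(s,[454,-219,160]))
m=masks(d['image'])
for k,z in(('red',6),('white',6),('brass',23),('black',21),('yellow',6)):
    for r in rect(d,m[k],z,minA=400): print(k,r)
cv2.imwrite('pics/c8.png',cv2.resize(d['image'][110:420,180:400],None,fx=1.9,fy=1.9))
```

```text
(array([  76.8, -469.1,  -18.6]), array([  3.838, -23.453,  -0.932]), np.float64(99.1), None)
red (array([100., 170.]), array([459.2,  98.7, 100.3,  96.9,  -9.7]))
white (array([287., 219.]), array([468.2, 258.3,  63.4,  46.6,   9.1]))
white (array([ 99., 201.]), array([473.8,  95.4,  59.3,  56.4,  80.2]))
brass (array([279., 207.]), array([463.3, 257.5,  95.8,  91.7,   9.1]))
black (array([278., 358.]), array([599.4, 280. , 590.1, 182.2, -80.9]))
black (array([  8., 129.]), array([431.3,  33.4,  68.4,   6.7,  -0.6]))
yellow (array([279., 207.]), array([468.1, 258.5,  98.3,  95.1,   9.1]))
```

View pics/c8.png

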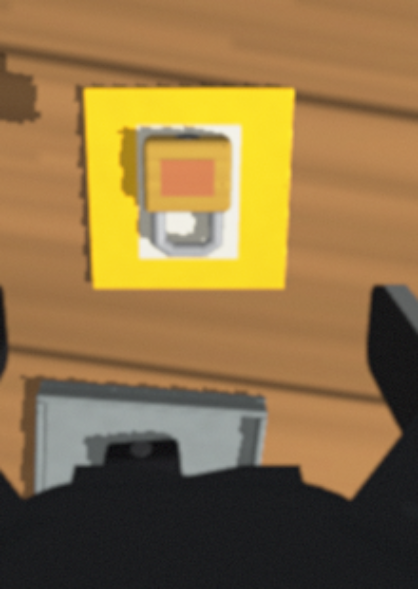

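The crop shows the middle padlock lying squarely within the yellow board's white rectangle, and the black one lying in the tray. Next is the small padlock.

move_arm(increments=[{"claw":1,"dx":0.16,"dy":-0.977,"dz":-0.04,"wx":0,"wy":0,"wz":0},{"claw":1,"dx":0.16,"dy":-0.977,"dz":-0.04,"wx":0,"wy":0,"wz":0},{"claw":1,"dx":0.16,"dy":-0.977,"dz":-0.04,"wx":0,"wy":0,"wz":0},{"claw":1,"dx":0.16,"dy":-0.977,"dz":-0.04,"wx":0,"wy":0,"wz":0},{"claw":1,"dx":0.16,"dy":-0.977,"dz":-0.04,"wx":0,"wy":0,"wz":0},{"claw":1,"dx":0.16,"dy":-0.977,"dz":-0.04,"wx":0,"wy":0,"wz":0},{"claw":1,"dx":0.16,"dy":-0.977,"dz":-0.04,"wx":0,"wy":0,"wz":0},{"claw":1,"dx":0.16,"dy":-0.977,"dz":-0.04,"wx":0,"wy":0,"wz":0},{"claw":1,"dx":0.16,"dy":-0.977,"dz":-0.04,"wx":0,"wy":0,"wz":0},{"claw":1,"dx":0.16,"dy":-0.977,"dz":-0.04,"wx":0,"wy":0,"wz":0}])

```text
clock: 32.0
eef_pos: [455.0, 57.5, 148.2]
eef_rot: [[-0.987, -0.158, 0.0], [-0.158, 0.987, 0.0], [-0.0, 0.0, -1.0]]
ft_force: [0.1, -0.3, 0.6]
gripper_width: 0.998
grip_force: 0.0
```

move_arm(increments=[{"claw":1,"dx":0.16,"dy":-0.977,"dz":-0.04,"wx":0,"wy":0,"wz":0},{"claw":1,"dx":0.16,"dy":-0.977,"dz":-0.04,"wx":0,"wy":0,"wz":0},{"claw":1,"dx":0.16,"dy":-0.977,"dz":-0.04,"wx":0,"wy":0,"wz":0},{"claw":1,"dx":0.16,"dy":-0.977,"dz":-0.04,"wx":0,"wy":0,"wz":0},{"claw":1,"dx":0.16,"dy":-0.977,"dz":-0.04,"wx":0,"wy":0,"wz":0},{"claw":1,"dx":0.16,"dy":-0.977,"dz":-0.04,"wx":0,"wy":0,"wz":0},{"claw":1,"dx":0.16,"dy":-0.977,"dz":-0.04,"wx":0,"wy":0,"wz":0},{"claw":1,"dx":0.16,"dy":-0.977,"dz":-0.04,"wx":0,"wy":0,"wz":0},{"claw":1,"dx":0.16,"dy":-0.977,"dz":-0.04,"wx":0,"wy":0,"wz":0},{"claw":1,"dx":0.16,"dy":-0.977,"dz":-0.04,"wx":0,"wy":0,"wz":0}])

```text
clock: 33.0
eef_pos: [454.2, -140.5, 156.2]
eef_rot: [[-0.987, -0.158, 0.0], [-0.158, 0.987, -0.0], [-0.0, -0.0, -1.0]]
ft_force: [-0.4, 0.3, 0.0]
gripper_width: 0.996
grip_force: 0.0
```

move_arm(increments=[{"claw":1,"dx":0.16,"dy":-0.977,"dz":-0.04,"wx":0,"wy":0,"wz":0},{"claw":1,"dx":0.16,"dy":-0.977,"dz":-0.04,"wx":0,"wy":0,"wz":0},{"claw":1,"dx":0.16,"dy":-0.977,"dz":-0.04,"wx":0,"wy":0,"wz":0},{"claw":1,"dx":0.16,"dy":-0.977,"dz":-0.04,"wx":0,"wy":0,"wz":0},{"claw":1,"dx":0,"dy":0,"dz":0,"wx":0,"wy":0,"wz":-1},{"claw":1,"dx":0,"dy":0,"dz":0,"wx":0,"wy":0,"wz":-1},{"claw":1,"dx":0,"dy":0,"dz":0,"wx":0,"wy":0,"wz":0}])

```text
clock: 33.7
eef_pos: [453.9, -219.0, 159.2]
eef_rot: [[-0.945, -0.327, 0.0], [-0.327, 0.945, 0.0], [-0.0, 0.0, -1.0]]
ft_force: [0.5, -0.1, 0.3]
gripper_width: 0.999
grip_force: 0.0
```

Run:
```python
from h import *
d=grab('wrist','w9');s=d['s'];print(s['eef_pos'],np.round(s['joint_positions'],1))
for r in rect(d,masks(d['image'])['brass'],22,minA=300): print(r)
cv2.imwrite('pics/c9.png',cv2.resize(d['image'][120:320,160:400],None,fx=3,fy=3))
```

```text
[ 453.89093282 -218.99110652  159.24384244] [ -34.5   21.6   96.8    0.    61.7 -143.6]
(array([237., 331.]), array([ 600.6, -214. ,   52.3,   31.7,  -40.7]))
(array([280., 196.]), array([ 452.3, -218. ,   26. ,   25.2,  -71.5]))
```

View pics/c9.png

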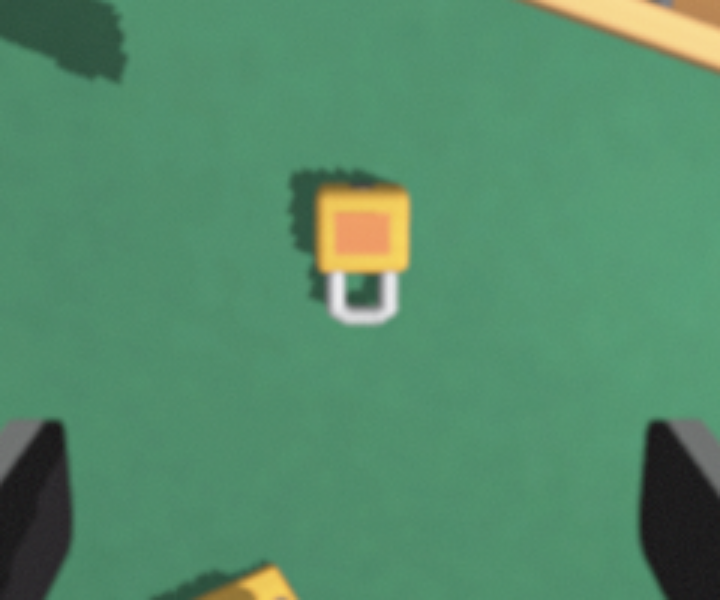

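The small padlock is in line with the tool, body at about (280,196) in the full image, shackle straight down the image.

move_arm(increments=[{"claw":0.7,"dx":0.03,"dy":0.07,"dz":0.9,"wx":0,"wy":0,"wz":0.1},{"claw":0.7,"dx":0,"dy":0,"dz":1,"wx":0,"wy":0,"wz":0},{"claw":0.7,"dx":0,"dy":0,"dz":1,"wx":0,"wy":0,"wz":0},{"claw":0.7,"dx":0,"dy":0,"dz":1,"wx":0,"wy":0,"wz":0},{"claw":0.7,"dx":0,"dy":0,"dz":1,"wx":0,"wy":0,"wz":0},{"claw":0.7,"dx":0,"dy":0,"dz":1,"wx":0,"wy":0,"wz":0},{"claw":0.7,"dx":0,"dy":0,"dz":0.8,"wx":0,"wy":0,"wz":0},{"claw":0.7,"dx":0,"dy":0,"dz":0.5,"wx":0,"wy":0,"wz":0},{"claw":0.7,"dx":0,"dy":0,"dz":0.2,"wx":0,"wy":0,"wz":0},{"claw":0.7,"dx":0,"dy":0,"dz":0,"wx":0,"wy":0,"wz":0}])

```text
clock: 34.75
eef_pos: [453.0, -217.6, 11.0]
eef_rot: [[-0.948, -0.318, -0.0], [-0.318, 0.948, 0.0], [0.0, 0.0, -1.0]]
ft_force: [0.5, -0.8, 0.1]
gripper_width: 0.704
grip_force: 0.0
```

move_arm(newtons=35, increments=[{"claw":0,"dx":0,"dy":0,"dz":0,"wx":0,"wy":0,"wz":0},{"claw":0,"dx":0,"dy":0,"dz":0,"wx":0,"wy":0,"wz":0},{"claw":0,"dx":0,"dy":0,"dz":0,"wx":0,"wy":0,"wz":0},{"claw":0,"dx":0,"dy":0,"dz":0,"wx":0,"wy":0,"wz":0},{"claw":0,"dx":0,"dy":0,"dz":0,"wx":0,"wy":0,"wz":0},{"claw":0,"dx":0,"dy":0,"dz":0,"wx":0,"wy":0,"wz":0}])

```text
clock: 35.35
eef_pos: [453.5, -218.1, 12.0]
eef_rot: [[-0.948, -0.318, 0.001], [-0.318, 0.948, -0.001], [-0.001, -0.001, -1.0]]
ft_force: [-0.2, 0.6, 5.2]
gripper_width: 0.316
grip_force: 35.1
```

move_arm(increments=[{"claw":0,"dx":0,"dy":0,"dz":-0.8,"wx":0,"wy":0,"wz":0},{"claw":0,"dx":0,"dy":0,"dz":-1,"wx":0,"wy":0,"wz":0},{"claw":0,"dx":0,"dy":0,"dz":-1,"wx":0,"wy":0,"wz":0},{"claw":0,"dx":0,"dy":0,"dz":-1,"wx":0,"wy":0,"wz":0},{"claw":0,"dx":0,"dy":0,"dz":-0.7,"wx":0,"wy":0,"wz":0},{"claw":0,"dx":-0.945,"dy":0.869,"dz":0,"wx":0,"wy":0,"wz":0},{"claw":0,"dx":-0.945,"dy":0.869,"dz":0,"wx":0,"wy":0,"wz":0},{"claw":0,"dx":-0.945,"dy":0.869,"dz":0,"wx":0,"wy":0,"wz":0},{"claw":0,"dx":-0.945,"dy":0.869,"dz":0,"wx":0,"wy":0,"wz":0},{"claw":0,"dx":-0.945,"dy":0.869,"dz":0,"wx":0,"wy":0,"wz":0}])

```text
clock: 36.35
eef_pos: [515.2, -104.3, 101.1]
eef_rot: [[-0.948, -0.318, -0.0], [-0.318, 0.948, 0.0], [0.0, 0.0, -1.0]]
ft_force: [-0.3, -1.0, -0.6]
gripper_width: 0.307
grip_force: 34.8
```

move_arm(increments=[{"claw":0,"dx":-0.945,"dy":0.869,"dz":0,"wx":0,"wy":0,"wz":0},{"claw":0,"dx":-0.945,"dy":0.869,"dz":0,"wx":0,"wy":0,"wz":0},{"claw":0,"dx":-0.945,"dy":0.869,"dz":0,"wx":0,"wy":0,"wz":0},{"claw":0,"dx":-0.945,"dy":0.869,"dz":0,"wx":0,"wy":0,"wz":0},{"claw":0,"dx":-0.945,"dy":0.869,"dz":0,"wx":0,"wy":0,"wz":0},{"claw":0,"dx":-0.945,"dy":0.869,"dz":0,"wx":0,"wy":0,"wz":0},{"claw":0,"dx":-0.945,"dy":0.869,"dz":0,"wx":0,"wy":0,"wz":0},{"claw":0,"dx":-0.945,"dy":0.869,"dz":0,"wx":0,"wy":0,"wz":0},{"claw":0,"dx":-0.945,"dy":0.869,"dz":0,"wx":0,"wy":0,"wz":0}])

```text
clock: 37.25
eef_pos: [626.5, 98.2, 100.9]
eef_rot: [[-0.948, -0.319, -0.0], [-0.319, 0.948, 0.0], [0.0, 0.0, -1.0]]
ft_force: [0.6, -0.1, -0.3]
gripper_width: 0.318
grip_force: 34.8
```

move_arm(increments=[{"claw":0,"dx":0,"dy":0,"dz":0,"wx":0,"wy":0,"wz":0.98},{"claw":0,"dx":0,"dy":0,"dz":0,"wx":0,"wy":0,"wz":0.98},{"claw":0,"dx":0,"dy":0,"dz":0,"wx":0,"wy":0,"wz":0},{"claw":0,"dx":0,"dy":0,"dz":0,"wx":0,"wy":0,"wz":0}])

```text
clock: 37.65
eef_pos: [626.1, 97.1, 101.0]
eef_rot: [[-0.988, -0.155, -0.0], [-0.155, 0.988, 0.0], [0.0, 0.0, -1.0]]
ft_force: [0.5, -0.5, -0.0]
gripper_width: 0.315
grip_force: 34.8
```

Run:
```python
from h import *
d=grab('wrist','w10');s=d['s'];R=np.array(s['eef_rot']);im=d['image'];print(local(s,[627.1,96.9,10],98.7))
m=masks(im)
for k in('white','blue'):
  for r in rect(d,m[k],6,minA=300): print(k,r)
for x in(13,-13):
  print(x,proj(d,s['eef_pos']+R@np.array([x,0,-10])).round(0),proj(d,s['eef_pos']+R@np.array([x,0,4])).round(0))
cv2.imwrite('pics/c10.png',cv2.resize(im[140:380,180:400],None,fx=2.4,fy=2.4))
```

```text
(array([-0.9, -0.4, 91. ]), array([-0.047, -0.018,  4.549]), np.float64(98.9), np.float64(0.04))
white (array([279., 313.]), array([714.3, 111.1,  34.5,  26.6, -82. ]))
white (array([281., 216.]), array([630.8,  98.9,  40. ,  36.6,   8.9]))
white (array([478., 242.]), array([633.3, 258.4, 104.1, 101.9, -85.7]))
white (array([ 83., 116.]), array([579.3, -51.1,  27.3,  23. ,  38.6]))
white (array([536.,  45.]), array([479.1, 252.6,  44.8,  33.3,   8.9]))
white (array([309.,  15.]), array([485.7,  93.3,  60.2,  28.8,  80.3]))
blue (array([281., 204.]), array([627.8,  98.3,  94.3,  82.6, -81.1]))
13 [[280. 250.]] [[280. 238.]]
-13 [[280. 301.]] [[280. 286.]]
```

View pics/c10.png

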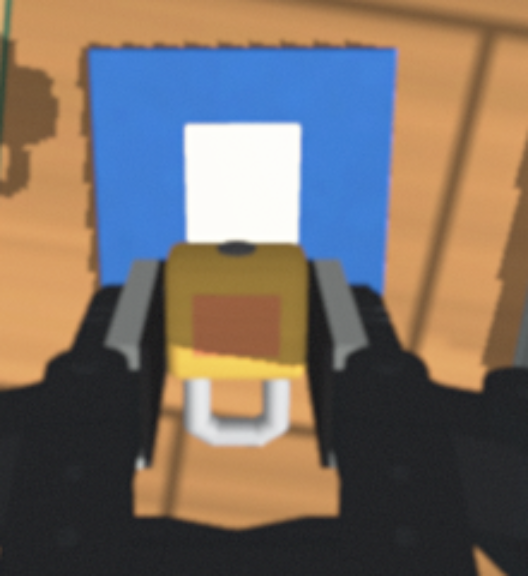

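The small padlock is held square and centred over the blue board. I'll shift about 1.5 mm forward and lower.

move_arm(increments=[{"claw":0,"dx":-0.06,"dy":0.025,"dz":1,"wx":0,"wy":0,"wz":0},{"claw":0,"dx":0,"dy":0,"dz":1,"wx":0,"wy":0,"wz":0},{"claw":0,"dx":0,"dy":0,"dz":1,"wx":0,"wy":0,"wz":0},{"claw":0,"dx":0,"dy":0,"dz":0.8,"wx":0,"wy":0,"wz":0},{"claw":0,"dx":0,"dy":0,"dz":0.5,"wx":0,"wy":0,"wz":0},{"claw":0,"dx":0,"dy":0,"dz":0.22,"wx":0,"wy":0,"wz":0},{"claw":0,"dx":0,"dy":0,"dz":0,"wx":0,"wy":0,"wz":0},{"claw":0,"dx":0,"dy":0,"dz":0,"wx":0,"wy":0,"wz":0}])

```text
clock: 38.5
eef_pos: [628.0, 97.8, 11.4]
eef_rot: [[-0.988, -0.153, 0.001], [-0.153, 0.988, 0.0], [-0.001, -0.0, -1.0]]
ft_force: [0.2, 0.3, -0.0]
gripper_width: 0.313
grip_force: 34.8
```

move_arm(increments=[{"claw":0,"dx":0,"dy":0,"dz":0.05,"wx":0,"wy":0,"wz":0},{"claw":0,"dx":0,"dy":0,"dz":0,"wx":0,"wy":0,"wz":0}])

```text
clock: 38.7
eef_pos: [627.7, 97.9, 10.0]
eef_rot: [[-0.988, -0.153, 0.001], [-0.153, 0.988, 0.0], [-0.001, -0.0, -1.0]]
ft_force: [-0.3, 0.2, -0.0]
gripper_width: 0.314
grip_force: 34.9
```

move_arm(increments=[{"claw":0,"dx":0,"dy":0,"dz":0.03,"wx":0,"wy":0,"wz":0},{"claw":0.65,"dx":0,"dy":0,"dz":0,"wx":0,"wy":0,"wz":0},{"claw":0.65,"dx":0,"dy":0,"dz":0,"wx":0,"wy":0,"wz":0},{"claw":0.65,"dx":0,"dy":0,"dz":0,"wx":0,"wy":0,"wz":0},{"claw":0.65,"dx":0,"dy":0,"dz":-0.5,"wx":0,"wy":0,"wz":0},{"claw":0.8,"dx":0,"dy":0,"dz":-1,"wx":0,"wy":0,"wz":0},{"claw":1,"dx":0,"dy":0,"dz":-1,"wx":0,"wy":0,"wz":0},{"claw":1,"dx":0,"dy":0,"dz":-1,"wx":0,"wy":0,"wz":0},{"claw":1,"dx":0,"dy":0,"dz":-1,"wx":0,"wy":0,"wz":0},{"claw":1,"dx":0,"dy":0,"dz":-1,"wx":0,"wy":0,"wz":0}])

```text
clock: 39.7
eef_pos: [627.5, 97.9, 120.7]
eef_rot: [[-0.988, -0.153, 0.001], [-0.153, 0.988, 0.0], [-0.001, -0.0, -1.0]]
ft_force: [-0.3, -0.5, -0.5]
gripper_width: 0.999
grip_force: 0.0
```

move_arm(increments=[{"claw":1,"dx":0.5,"dy":0.5,"dz":-1,"wx":0,"wy":0,"wz":0},{"claw":1,"dx":1,"dy":1,"dz":-1,"wx":0,"wy":0,"wz":0},{"claw":1,"dx":1,"dy":1,"dz":-1,"wx":0,"wy":0,"wz":0},{"claw":1,"dx":1,"dy":1,"dz":-1,"wx":0,"wy":0,"wz":0},{"claw":1,"dx":0,"dy":0,"dz":0,"wx":0,"wy":0,"wz":0}])

```text
clock: 40.2
eef_pos: [546.6, 158.5, 203.1]
eef_rot: [[-0.988, -0.155, 0.005], [-0.155, 0.988, 0.002], [-0.005, 0.001, -1.0]]
ft_force: [1.4, -0.2, 0.3]
gripper_width: 1.003
grip_force: 0.0
```

Run:
```python
from h import *
d=grab('wrist','w11');grab('scene','s11')
m=masks(d['image'])
for k,z in(('red',6),('white',6),('brass',20),('blue',6)):
    for r in rect(d,m[k],z,minA=300): print(k,r)
```

```text
red (array([232.,  86.]), array([459.3,  97.8,  99.9,  96.6,  -9.6]))
white (array([220., 254.]), array([636.7, 100.5,  53.7,  35.2,   6.7]))
white (array([ 57., 198.]), array([605.8, -84.7, 105.3,  26. , -53.4]))
white (array([386., 145.]), array([486.7, 261.2,  47. ,  25.6, -81. ]))
white (array([237.,  94.]), array([459.5,  97.9,  81.5,  59.1,  -9.9]))
brass (array([213., 247.]), array([625.9,  97.7,  26.2,  23.7, -79.6]))
brass (array([387., 121.]), array([468.7, 253.6,  97. ,  94.1,   9. ]))
brass (array([233.,  71.]), array([444.8,  98.6,  52.5,  42.2,  80.5]))
blue (array([217., 247.]), array([635.5,  99.7,  97.1,  94. ,   9. ]))
```

View pics/w11.png

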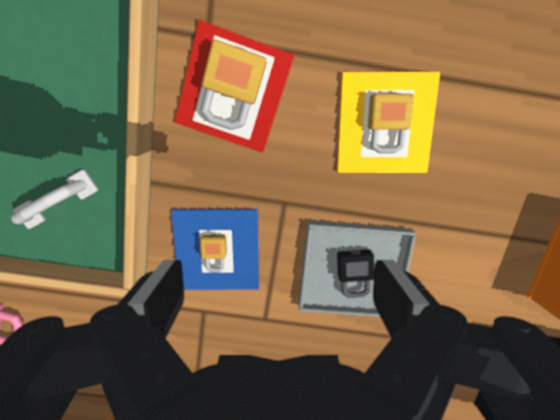

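The wrist view shows all three brass padlocks flat inside their white rectangles, at (233,71), (390,110) and (213,247). The black one is in the tray at (355,268), and the gripper is clear.

```bash
python3 -c "
from bench import ctrl
print(ctrl.finish_job())"
```

```text
the job is handed in; nothing more can be done
None
```

I handed the job in at about 40 s on the robot's clock. The black padlock is flat in the grey tray, and the large, middle and small brass padlocks lie on the white rectangles of the red, yellow and blue boards. I never touched the gate handle or the cupboard turn, and the hand-in returned no verdict.

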